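Pull a dial knob off the edge-iron unit with the forked puller

TASK

The red-capped dial knob of the edge-iron unit has to come off so that its shaft nut can be tightened. Take the forked knob puller, lower it lightly to the panel, slide its fork fully home under the knob's skirt just clear of the panel, leaning on neither panel nor shaft, and pull straight up, without prying and without touching the knob by hand, until it pops off and sits in the puller; then tip it from low down into the steel parts tray and stand the puller back upright on the cutting mat. Leave the blue knob on its shaft and everything else where it is.

Things in the scene. Friction and masses are not known exactly. Their poses are not given: they have to be found in the camera images.
- knob_red: the knob to take off: black fluted plastic dial knob with a red disc on top and a white pointer line; 30 mm across, 18 mm high, about 18 g; origin at the centre of its flat underside (skirt), z up along its shaft. Pushed onto a 6 mm split brass shaft on the unit's panel (either of the two). A 4.5 mm open gap lies between panel and skirt; in it the shaft and a nut 13 mm across, 2.5 mm high
- knob_red_top (a point): centre of the red knob's top, 18 mm above its origin. How it holds: the springy shaft grips it snugly, a straight pull of about 8 to 18 N pops it, after some 4 mm it is free of the spring, after 11 mm it clears the end of the shaft. It rocks about 0.1 rad on its shaft
- knob_blue: the other channel's knob, the same but with a blue disc; it stays on its shaft. The two shafts are 92 mm apart
- unit: temperature unit for edge irons: grey case with a flat aluminium top panel, 150 (x) by 205 (y) by 62 mm high, held fast on the stone slab; origin at the centre of its underside, x pointing away from its front (the side with two round sockets). Shafts at x = 12 mm, y = -46 and +46 mm; behind them, at x = 58 mm, y = 0, a rocker switch under 10 mm high
- unit_panel (a point): centre of the unit's top panel, on its surface, 62 mm above the unit's origin. The panel is rigid, and bare in front of and beside the knobs
- puller: forked knob puller: folded polished steel C with an upright orange grip on top, about 110 g, standing on its fork on the mat. Origin on the underside of the fork at the centre of the seat (on the knob's axis when fully hooked), x out of the open front, z up along the grip. Grip: 20 mm (x) by 16 mm (y), z 33 to 85 mm
- puller_seat (a point): on the puller, centre of the seat on the upper face of the fork, z = 3 mm. Fork: two prongs 3 mm thick reaching forward to x = 13 mm, joined at the back; slot between them 14.5 mm wide, flaring to 21 mm over the last 9 mm. Each prong has a raised outer lip up to z = 8 mm; 32.5 mm free between the lips. The knob slides off forward when the puller is tipped 14 to 22 degrees nose down
- puller_web (a point): on the puller, middle of the inner face of its upright back web, x = -15.5 mm, z = 15 mm. The web (3 mm thick, 38 mm wide) is the stop for the knob's side: the fork is fully home when it touches. Roof over the seat at z 29 to 33 mm, x -18.5 to 12 mm, 30 mm wide; 26 mm free between prongs and roof
- puller_grip (a point): point inside the puller's orange grip, on its axis, 62 mm above the fork's underside
- tray: small parts tray, open steel dish 120 (x) by 140 (y) by 28 mm high, 3 mm walls and floor, 0.5 kg, loose on the mat; origin at the centre of its underside
- mat: white gridded cutting mat, 400 (x) by 420 (y) by 3 mm, fixed on the bench; origin at the centre of its underside
- bottle_a: black edge-paint bottle with a silver band, 42 mm across, 126 mm high, loose; origin under its centre
- bottle_b: the same with a copper band
- bottle_c: the same with a brass band
- jar: amber glass jar with a white lid, 44 mm across, 50 mm high, loose; origin under its centre
- awl: awl with a wooden handle lying on the mat, 150 mm long, 26 mm thick; origin under its middle, x towards the tip
- burnisher: dark turned wooden burnisher standing upright, 34 mm across, 86 mm high; origin under its centre
- iron: edge iron lying on the slab in front of the unit: black handle and brass tip, 160 mm long along its y, 22 mm thick; origin under its middle
- maul: white-headed maul standing on its head, 48 mm across, 185 mm high; origin under its centre

How it is judged:
On the way, in this order (a step that is already met when the one before it is completed fails the run):
1. the puller's fork is fully hooked under the red knob, the knob still seated on its shaft (horizontal distance between puller_seat and knob_red below 0.003 m and z of puller_seat in the frame of knob_red between -0.0045 and 0.0015 m and z of knob_red in the frame of unit below 0.0685 m), for 0.1 s.
2. the red knob is off its shaft and sits in the puller (z of knob_red in the frame of unit above 0.0825 m and distance between puller_seat and knob_red below 0.012 m), for 0.2 s.
3. the red knob lies in the parts tray, out of the puller (x of knob_red in the frame of tray between -0.06 and 0.06 m and y of knob_red in the frame of tray between -0.07 and 0.07 m and z of knob_red in the frame of tray between 0 and 0.03 m and distance between puller_seat and knob_red above 0.018 m and linear speed of knob_red below 0.05 m/s), for 0.2 s.
At the end, for the whole second after the job is handed in: the red knob lies at rest inside the steel tray (its underside centre within the outline, at most 30 mm above the tray's underside); the puller stands released, still and upright (within 0.1 rad) on the mat, its origin within the mat's outline; the blue knob is still seated (within 3 mm) (x of knob_red in the frame of tray between -0.06 and 0.06 m and y of knob_red in the frame of tray between -0.07 and 0.07 m and z of knob_red in the frame of tray between 0 and 0.03 m and linear speed of each of knob_red, puller below 0.02 m/s and z of puller in the frame of mat between 0.001 and 0.006 m and x of puller in the frame of mat between -0.2 and 0.2 m and y of puller in the frame of mat between -0.21 and 0.21 m and angle between puller's own z axis and vertical below 0.1 rad and z of knob_blue in the frame of unit between 0.0635 and 0.0685 m); the robot touches nothing.
It fails at once if the puller hits the unit (panel, nut, shaft) with more than 25 N, or leans on it with more than 5 N with its prongs under the red knob, or loads the red knob with more than 25 N (contact force between puller and unit above 25 N or contact force between puller and knob_red above 25 N or (horizontal distance between puller_seat and knob_red below 0.025 m and contact force between puller and unit above 5 N)).
It fails at once if the red knob, while its shaft still grips it, is pried over by more than 0.2 rad or touched by fingers or arm (z of knob_red in the frame of unit below 0.0715 m and horizontal distance between knob_red and unit below 0.065 m and (angle between knob_red's own z axis and vertical above 0.2 rad or contact force between any of the fingers, the arm and knob_red above 0.5 N)).
It fails at once if the red knob is let fall or flung (faster than 1.2 m/s) (linear speed of knob_red above 1.2 m/s).
It fails at once if the blue knob is pulled up or shifted by more than 3 mm (distance of knob_blue from where it was at the start of the episode above 0.003 m).
It fails at once if the tray is pushed by more than 30 mm or another thing on the bench by more than 15 mm (distance of tray from where it was at the start of the episode above 0.03 m or distance of any of bottle_a, bottle_b, bottle_c, jar, awl, burnisher, iron, maul from where it was at the start of the episode above 0.015 m).
It also fails if it takes over 72 s, if anything falls off the work surface, if the arm or the gripper's body presses on something with over 40 N, if the wrist force passes 120 N, or if a joint passes its speed limit or range.

ROBOT

A 6-joint arm with a two-finger parallel gripper is mounted at the origin on the work surface. World frame = base frame: x ahead of the robot, y to its left, z up, the work surface at z = 0. Lengths are in m, angles in rad, forces in N, time in s.
With the tool pointing down it reaches from about 0.35 to 0.875 m from the base axis. Payload 4.2 kg.
Tool frame: the origin (TCP) lies where the fingers leave the gripper's body, on its centre line; the fingertips stand 73 mm ahead of it and the grasp point (between the pads) lies 54 mm ahead of it; z points along the fingers, y is the line along which they close (so a half turn about z gives the same grasp; the last joint's range is limited). The gripper opens to 85 mm and grips with 20 to 120 N. Pads are 22 mm wide; open, the fingers measure 114 mm over their backs; the gripper's body (76 mm by 85 mm) begins 54 mm behind the grasp point. The pads swing forward as they close: fully open they stand 13 mm farther back than shut.
Start: joints at [1.589, 0.385, 0.008, 0, -1.194, -0.259], TCP at [0.149, 0.607, 0.304] pointing down, gripper open.
Joint ranges: [-3.14, 3.14], [-1.21, 2.06], [-1.07, 1.41], [-3.16, 2.05], [-2.99, -0.16], [-3.1, 3.1]. Speed limits (rad/s): [2.79, 2.79, 3.14, 3.14, 3.14, 3.14].

INTERFACE

Orientations are given as a rotation vector (axis times angle).
In Python, from station import bot gives the robot as it stands.
- The arm moves only by the tool jog_arm, never from a script. Its argument "targets" is a list of rows, each an object with "gripper": the opening, from 0 (shut) to 1 (fully open); "translation": the shift along the tool's x, y, z normalised to -1 to 1, where 1 is 0.05 m, a list of three; "turn": the turn about the tool's z normalised to -1 to 1, where 1 is 0.1 rad. A call has 1 to 8 rows; each row shifts and turns the commanded pose from where the row before left it, along the tool's axes as they then stand; what a row does not reach is not made up. A row lasts 1/10 s, in which the tool goes at most 50 mm and 8.59 degrees, less where a joint would pass 70% of its speed; a pose out of reach is approached as far as the arm can. A call with a number of a shift or a turn outside -1 to 1 is refused whole. A call with a gripper value outside its range is refused whole. The fingers move at their own pace and stop on an object; "grip_force" is the grip in N (left out, the last holds). Time passes only in rows, so rows that do not move let the fingers close. It gives the time, the measured TCP pose, the force, the opening and the grip force at its end, in the units of the state.
- bot.sense(): the state, without advancing time (a new reading comes with each control period).
- bot.capture(name): name is "scene" or "top"; returns a dict with "image" (384x512x3 uint8, red, green, blue), "mtx" (3x3 intrinsics, pixels), "xyz" and "orientation" of the camera in the world. Camera axes: x right, y down, z forward; pixel columns grow to the right and rows downward; lengths in m; the calibration is good to about 2 mm. A picture is of the moment at which its call begins. There is no depth.
- bot.close_job(): hands the job in; it is judged then, once.
The state is a dict: "time": time; "joints": joint angles; "dq": joint speeds; "effort": joint torques, N m; "ee_pos": TCP position; "tool_rot": TCP orientation; "ft_force": force on the tool from outside, world axes, zero at the start; "moment": the same for the moment, N m; "gripper_width": opening from 0.0 (shut) to 1.0 (fully open); "gripper_force": force on a finger pad.
Only numpy, scipy, OpenCV 4.12 (cv2) and the standard library are available. Lean on these libraries where they do the work, as an engineer would, in place of code of your own. Each camera call takes 0.05 s, during which the arm holds its last target. There are 200 camera calls.

## Working session

There is one attempt and no reset: what is moved stays moved. The work goes in short steps, Python scripts to look and compute and a tool call to move; the robot and the scene stay as the last step left them, time stands still between calls to the robot, and variables do not carry over. Pictures are saved under pics/ and viewed, at most 10 in all, crops included, and the job is handed in when it is done.

Besides the shell and the picture viewer there is one more tool, called after "Emit:" by a JSON object that holds its "op" and its "data", one argument or row to a line. jog_arm: Moves the arm, as the interface text tells. Its arguments: {"type":"object","properties":{"targets":{"type":"array","items":{"type":"object","properties":{"gripper":{"type":"number"},"translation":{"type":"array","items":{"type":"number","minimum":-1,"maximum":1}},"turn":{"type":"number","minimum":-1,"maximum":1}}}},"grip_force":{"type":"number"}},"required":["targets"]}

```bash
mkdir -p pics; ls; cat > h.py <<'E'
import numpy as np, cv2, pickle
from scipy.spatial.transform import Rotation as R
from station import bot
def snap(n,f):
    c=bot.capture(n); pickle.dump(c,open(f'pics/{f}.pkl','wb')); cv2.imwrite(f'pics/{f}.png',cv2.resize(c['image'][:,:,::-1],(800,600),interpolation=cv2.INTER_CUBIC)); return c
def load(f): return pickle.load(open(f'pics/{f}.pkl','rb'))
def rot(c):
    o=np.array(c['orientation']); return o if o.shape==(3,3) else R.from_rotvec(o).as_matrix()
def plane(c,u,v,z):
    d=rot(c)@np.linalg.inv(c['mtx'])@[u,v,1]; p=np.array(c['xyz']); return p+d*(z-p[2])/d[2]
def proj(c,P):
    q=c['mtx']@(rot(c).T@(np.array(P)-c['xyz'])); return q[:2]/q[2]
E
python3 - <<'E'
from h import *
for n in('scene','top'):
    c=snap(n,n+'1'); print(n,c['xyz'],c['orientation'],c['mtx'])
print(bot.sense())
E
```

```text
pics
scene [ 1.06829548 -0.16161816  0.76097039] [-2.06012916 -1.38811161  0.53564695] [[378.80335019   0.         256.35197347]
 [  0.         378.80335019 190.81020023]
 [  0.           0.           1.        ]]
top [0.41761995 0.08621701 1.15943551] [-2.1975745   2.15558692 -0.12876516] [[365.91577163   0.         257.573245  ]
 [  0.         365.91577163 186.09128429]
 [  0.           0.           1.        ]]
{'time': 0.1, 'joints': array([ 1.58862621e+00,  3.85453135e-01,  6.78021308e-03, -4.06604782e-04,
       -1.19400314e+00, -2.58598339e-01]), 'dq': array([ 0.00035616, -0.00270996,  0.00399708,  0.00147387,  0.00078432,
       -0.00198253]), 'effort': array([-5.93128352e-04, -3.93316340e+01,  1.88931710e+01,  4.19792667e+00,
       -2.55035207e-03,  3.26094842e-06]), 'ee_pos': array([0.14892329, 0.60661302, 0.302958  ]), 'tool_rot': array([ 3.11692727e+00, -3.77289242e-01, -1.81092470e-04]), 'ft_force': array([0.2935189 , 0.22900667, 0.94354084]), 'moment': array([ 0.03216129, -0.02768682,  0.04997897]), 'gripper_force': 0.0, 'gripper_width': 1.0005182327029318}
```

View pics/scene1.png

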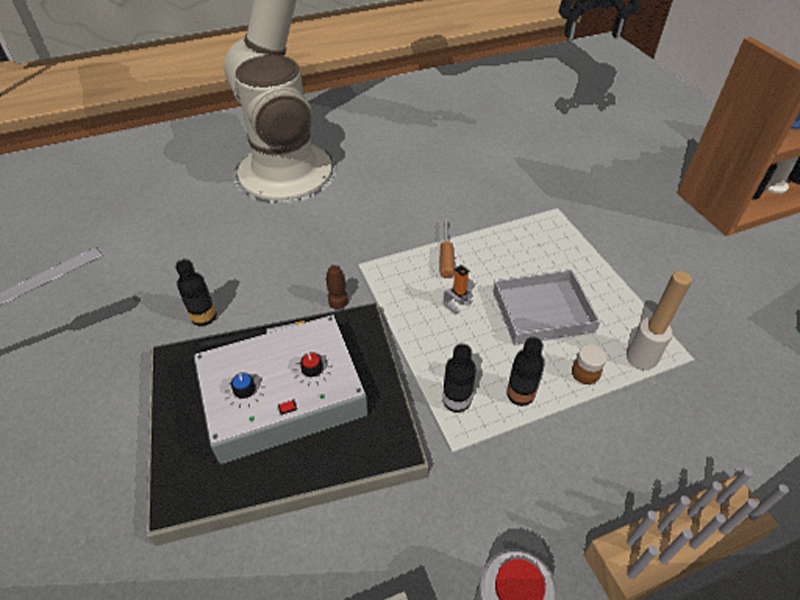

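View pics/top1.png

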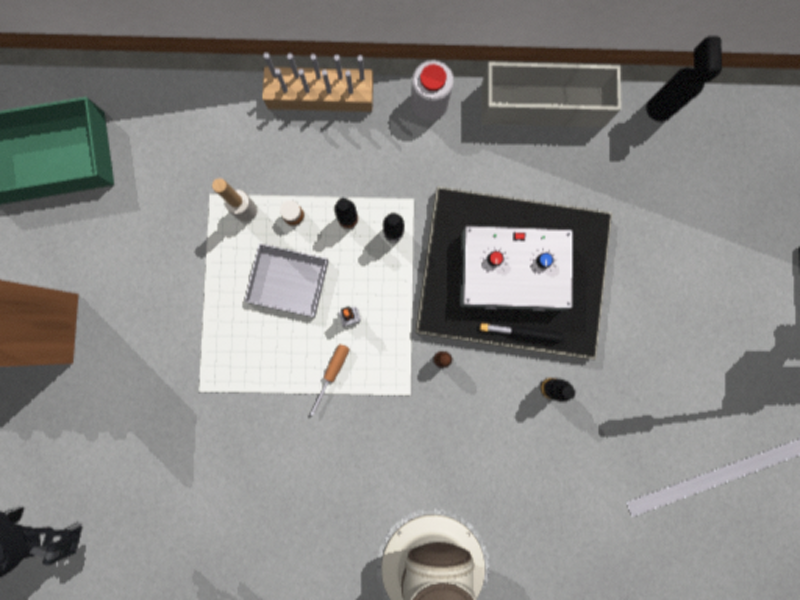

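The overview shows the red knob at top (496,258) and the blue at (545,260). The puller is at top (348,316) and scene (459,287), and the tray at top (287,283). I'll take enlarged crops next.

```bash
python3 - <<'E'
from h import *
s=load('scene1')['image'][:,:,::-1]; t=load('top1')['image'][:,:,::-1]
def crop(im,u,v,w,h,k): return cv2.resize(im[v:v+h,u:u+w],None,fx=k,fy=k,interpolation=cv2.INTER_CUBIC)
# puller: 50x50 x8 =400
a=crop(t,200,180,50,50,8); b=crop(s,270,160,50,50,8)
cv2.imwrite('pics/pul.png',np.hstack([a,b]))
a=crop(t,290,140,80,60,5); b=crop(s,120,200,120,100,3.333)
h=np.zeros((334,800,3),np.uint8); h[:300,:400]=a; h[:b.shape[0],400:400+b.shape[1]]=b[:334,:400]
cv2.imwrite('pics/unit.png',h)
E
```

```text
(no output)
```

View pics/pul.png

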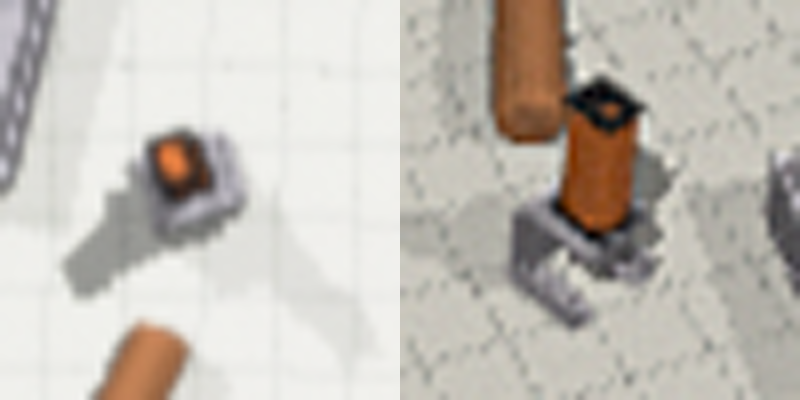

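View pics/unit.png

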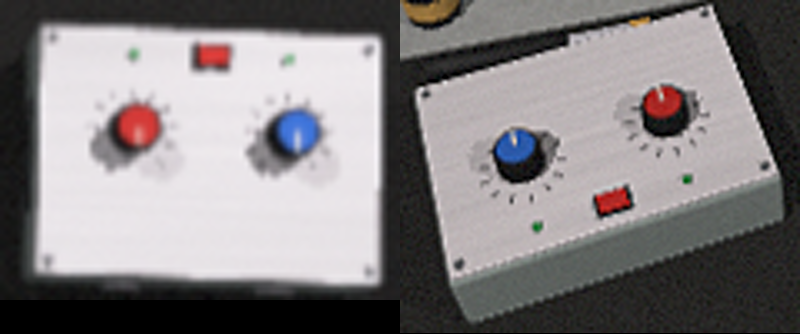

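Grip cap centre is at top-crop (178,162) and scene-crop (604,106). The red disc is at (138,125) and (663,102), the blue at (298,131) and (516,147). Now I'll triangulate and fit the yaw.

```bash
cat >> h.py <<'E'
def tri(ca,a,cb,b):
    A=[];y=[]
    for c,p in((ca,a),(cb,b)):
        d=rot(c)@np.linalg.inv(c['mtx'])@[*p,1]; d/=np.linalg.norm(d); M=np.eye(3)-np.outer(d,d); A.append(M); y.append(M@c['xyz'])
    return np.linalg.lstsq(np.vstack(A),np.hstack(y),rcond=None)[0]
E
python3 - <<'E'
from h import *
s=load('scene1'); t=load('top1')
T=lambda x,y,u,v,k:(u+x/k-.5+.5/k,v+y/k-.5+.5/k)
kr=tri(t,T(138,125,290,140,5),s,T(263,102,120,200,3.333))
kb=tri(t,T(298,131,290,140,5),s,T(116,147,120,200,3.333))
pg=tri(t,T(178,162,200,180,8),s,T(204,106,270,160,8))
print('red',kr,'blue',kb,np.linalg.norm(kr-kb),'grip top',pg)
zp=(kr[2]+kb[2])/2-.0225;print('panel z',zp)
for n,p in dict(tl=(42,27),tr=(381,37),br=(381,285),bl=(32,274)).items(): print(n,plane(t,*T(*p,290,140,5),zp))
for n,p in dict(tl=(417,93),tr=(708,10),br=(780,178),bl=(450,275)).items(): print(n,plane(s,*T(p[0]-400,p[1],120,200,3.333),zp))
for n,p in dict(tl=(263,246),tr=(327,260),br=(313,320),bl=(245,304)).items(): print('tray',n,plane(t,p[0]/1.5625-.5,p[1]/1.5625-.5,.031))
for n,p in dict(tl=(209,195),tr=(414,198),br=(411,395),bl=(199,391)).items(): print('mat',n,plane(t,p[0]/1.5625-.5,p[1]/1.5625-.5,.003))
p0=plane(t,*T(178,162,200,180,8),.088);p1=plane(s,*T(204,106,270,160,8),.088);print(p0,p1)
# wireframe candidates
def box(x0,x1,y0,y1,z0,z1):
    P=[(x,y,z) for x in(x0,x1) for y in(y0,y1) for z in(z0,z1)]
    return [(np.array(P[i]),np.array(P[j])) for i in range(8) for j in range(i) if sum(a!=b for a,b in zip(P[i],P[j]))==1]
E_=box(-10e-3,10e-3,-8e-3,8e-3,.033,.085)+box(-.0185,-.0155,-.019,.019,0,.033)+box(-.0185,.012,-.015,.015,.029,.033)+box(-.0155,.013,-.019,-.00725,0,.003)+box(-.0155,.013,.00725,.019,0,.003)
o=(p0+p1)/2;o[2]=.003
rows=[]
for yaw in (-60,-30,0,30):
  row=[]
  Rm=R.from_euler('z',yaw,degrees=True).as_matrix()
  for c,(u,v) in((t,(205,180)),(s,(273,160))):
    im=cv2.resize(c['image'][v:v+45,u:u+45,::-1],(270,270),interpolation=cv2.INTER_CUBIC)
    for a,b in E_:
      q=[tuple(int(round(k)) for k in (proj(c,o+Rm@w)-[u-.5,v-.5])*6) for w in(a,b)]
      cv2.line(im,*q,(0,200,0),1)
    row.append(im)
  rows.append(np.vstack(row))
cv2.imwrite('pics/wf.png',cv2.resize(np.hstack(rows),(800,400)))
E
```

```text
red [ 0.58999716 -0.10061479  0.11896007] blue [ 0.58854484 -0.19309438  0.11875002] 0.09249123702952106 grip top [0.48544385 0.17473762 0.0858496 ]
panel z 0.0963550411851252
tl [ 0.65124884 -0.04747698  0.09635504]
tr [ 0.64967683 -0.2491482   0.09635504]
br [ 0.50204848 -0.24740646  0.09635504]
bl [ 0.50445868 -0.0426779   0.09635504]
tl [ 0.5057488  -0.24515719  0.09635504]
tr [ 0.50961006 -0.0480495   0.09635504]
br [ 0.65593148 -0.04779758  0.09635504]
bl [ 0.64594591 -0.24816453  0.09635504]
tray tl [0.61882784 0.34996886 0.031     ]
tray tr [0.59333666 0.22188346 0.031     ]
tray br [0.47338969 0.24556819 0.031     ]
tray bl [0.50232477 0.38027511 0.031     ]
mat tl [0.72767328 0.47170081 0.003     ]
mat tr [0.73109334 0.0498394  0.003     ]
mat br [0.32881932 0.04919588 0.003     ]
mat bl [0.32946288 0.47044362 0.003     ]
[0.48494564 0.17376232 0.088     ] [0.4875818  0.17449964 0.088     ]
```

View pics/wf.png

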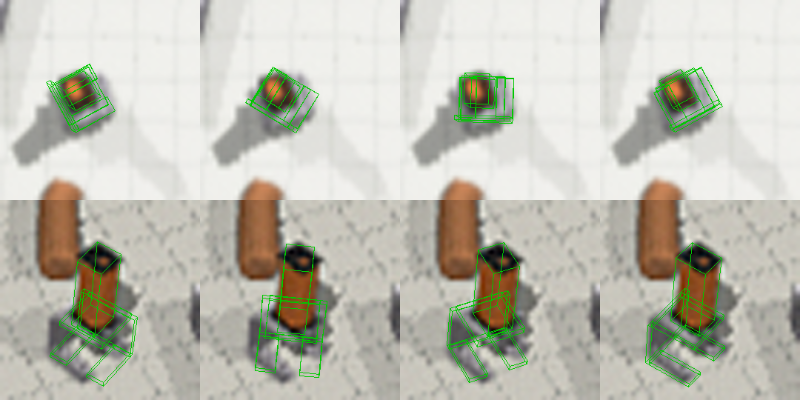

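The wireframe shows the puller's mouth facing about +25 to +30° in yaw, with the grip at (0.486,0.174). The knobs are 92.5 mm apart and the panel is at z≈0.096, both as they should be. First I turn the tool so the fingers close along the puller's y.

Emit:
{"op": "jog_arm", "data": {
  "targets": [
    {"turn": -0.89, "gripper": 1},
    {"turn": -0.89, "gripper": 1},
    {"turn": -0.89, "gripper": 1},
    {"turn": -0.89, "gripper": 1},
    {"turn": -0.89, "gripper": 1},
    {"turn": -0.89, "gripper": 1},
    {"turn": -0.89, "gripper": 1},
    {"turn": -0.89, "gripper": 1}
  ]
}}

```text
$.targets[0]: bad value
```

Emit:
{"op": "jog_arm", "data": {
  "targets": [
    {"translation": [0.13, 0.67, 0.13], "gripper": 1},
    {"translation": [0.13, 0.67, 0.13], "gripper": 1},
    {"translation": [0.13, 0.67, 0.13], "gripper": 1},
    {"translation": [0.13, 0.67, 0.13], "gripper": 1},
    {"translation": [0.13, 0.67, 0.13], "gripper": 1},
    {"translation": [0.13, 0.67, 0.13], "gripper": 1},
    {"translation": [0.13, 0.67, 0.13], "gripper": 1},
    {"translation": [0.13, 0.67, 0.13], "gripper": 1}
  ]
}}

```text
$.targets[0]: bad value
```

Emit:
{"op": "jog_arm", "data": {
  "targets": [
    {"translation": [0.13, 0.67, 0.13], "gripper": 1},
    {"translation": [0.13, 0.67, 0.13], "gripper": 1},
    {"translation": [0.13, 0.67, 0.13], "gripper": 1},
    {"translation": [0.13, 0.67, 0.13], "gripper": 1},
    {"translation": [0.13, 0.67, 0.13], "gripper": 1},
    {"translation": [0.13, 0.67, 0.13], "gripper": 1},
    {"translation": [0.13, 0.67, 0.13], "gripper": 1},
    {"translation": [0.13, 0.67, 0.13], "gripper": 1},
    {}
  ]
}}

```text
$.targets[0]: bad value
```

Emit:
{"op": "jog_arm", "data": {
  "targets": [
    {"translation": [0, 0, 0], "turn": -0.89, "gripper": 1},
    {"translation": [0, 0, 0], "turn": -0.89, "gripper": 1},
    {"translation": [0, 0, 0], "turn": -0.89, "gripper": 1},
    {"translation": [0, 0, 0], "turn": -0.89, "gripper": 1},
    {"translation": [0, 0, 0], "turn": -0.89, "gripper": 1},
    {"translation": [0, 0, 0], "turn": -0.89, "gripper": 1},
    {"translation": [0, 0, 0], "turn": -0.89, "gripper": 1},
    {"translation": [0, 0, 0], "turn": -0.89, "gripper": 1}
  ],
  "grip_force": 80
}}

```text
time: 0.9
ee_pos: [0.149, 0.6067, 0.3032]
tool_rot: [3.052, 0.738, -0.001]
ft_force: [-0.2, 0.5, 0.6]
gripper_width: 0.999
gripper_force: 0.0
```

Emit:
{"op": "jog_arm", "data": {
  "targets": [
    {"translation": [0.13, 0.67, 0.13], "turn": 0, "gripper": 1},
    {"translation": [0.13, 0.67, 0.13], "turn": 0, "gripper": 1},
    {"translation": [0.13, 0.67, 0.13], "turn": 0, "gripper": 1},
    {"translation": [0.13, 0.67, 0.13], "turn": 0, "gripper": 1},
    {"translation": [0.13, 0.67, 0.13], "turn": 0, "gripper": 1},
    {"translation": [0.13, 0.67, 0.13], "turn": 0, "gripper": 1},
    {"translation": [0.13, 0.67, 0.13], "turn": 0, "gripper": 1},
    {"translation": [0.13, 0.67, 0.13], "turn": 0, "gripper": 1}
  ]
}}

```text
time: 1.7
ee_pos: [0.3175, 0.3904, 0.2514]
tool_rot: [3.054, 0.733, -0.001]
ft_force: [1.9, 0.0, 0.2]
gripper_width: 0.997
gripper_force: 0.0
```

Emit:
{"op": "jog_arm", "data": {
  "targets": [
    {"translation": [0.13, 0.67, 0.13], "turn": 0, "gripper": 1},
    {"translation": [0.13, 0.67, 0.13], "turn": 0, "gripper": 1},
    {"translation": [0.13, 0.67, 0.13], "turn": 0, "gripper": 1},
    {"translation": [0.13, 0.67, 0.13], "turn": 0, "gripper": 1},
    {"translation": [0.13, 0.67, 0.13], "turn": 0, "gripper": 1},
    {"translation": [0.13, 0.67, 0.13], "turn": 0, "gripper": 1},
    {"translation": [0.13, 0.67, 0.13], "turn": 0, "gripper": 1},
    {"translation": [0, 0, 0], "turn": 0, "gripper": 1}
  ]
}}

```text
time: 2.5
ee_pos: [0.4649, 0.2006, 0.205]
tool_rot: [3.055, 0.726, -0.005]
ft_force: [-0.7, 0.6, -0.1]
gripper_width: 1.002
gripper_force: 0.0
```

Emit:
{"op": "jog_arm", "data": {
  "targets": [
    {"translation": [0.13, 0.67, 0], "turn": 0, "gripper": 1},
    {"translation": [0, 0, 0.4], "turn": 0, "gripper": 1},
    {"translation": [0, 0, 0.4], "turn": 0, "gripper": 1},
    {"translation": [0, 0, 0.4], "turn": 0, "gripper": 1},
    {"translation": [0, 0, 0.4], "turn": 0, "gripper": 1},
    {"translation": [0, 0, 0], "turn": 0, "gripper": 1}
  ]
}}

```text
time: 3.1
ee_pos: [0.4834, 0.1759, 0.124]
tool_rot: [3.053, 0.732, -0.009]
ft_force: [0.4, -0.8, 0.6]
gripper_width: 0.998
gripper_force: 0.0
```

```bash
python3 - <<'E'
from h import *
a=snap('scene','s2'); b=snap('top','t2')
crop=lambda im,u,v:cv2.resize(im[v:v+80,u:u+66,::-1],None,fx=6,fy=6,interpolation=cv2.INTER_CUBIC)
cv2.imwrite('pics/g.png',np.hstack([crop(a['image'],260,130),crop(b['image'],190,160)])); print(bot.sense()['ee_pos'])
E
```

```text
[0.48499513 0.17691241 0.12653897]
```

View pics/g.png

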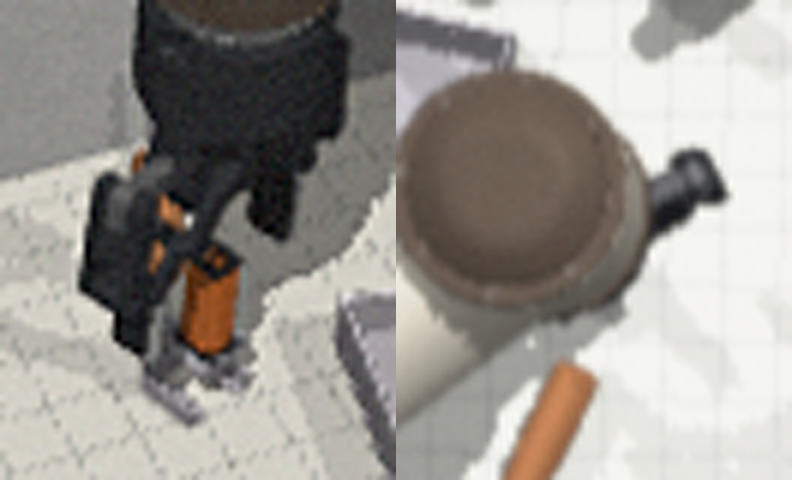

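The grip (scene crop, about (210,300)) stands between the open fingers, so I close.

Emit:
{"op": "jog_arm", "data": {
  "targets": [
    {"translation": [0, 0, 0], "turn": 0, "gripper": 0},
    {"translation": [0, 0, 0], "turn": 0, "gripper": 0},
    {"translation": [0, 0, 0], "turn": 0, "gripper": 0},
    {"translation": [0, 0, 0], "turn": 0, "gripper": 0},
    {"translation": [0, 0, 0], "turn": 0, "gripper": 0},
    {"translation": [0, 0, 0], "turn": 0, "gripper": 0},
    {"translation": [0, 0, 0], "turn": 0, "gripper": 0},
    {"translation": [0, 0, 0], "turn": 0, "gripper": 0}
  ],
  "grip_force": 80
}}

```text
time: 4.0
ee_pos: [0.4853, 0.1768, 0.1269]
tool_rot: [-3.055, -0.734, -0.002]
ft_force: [-0.6, 0.3, 4.2]
gripper_width: 0.177
gripper_force: 78.4
```

Emit:
{"op": "jog_arm", "data": {
  "targets": [
    {"translation": [0, 0, 0], "turn": 0, "gripper": 0},
    {"translation": [0, 0, 0], "turn": 0, "gripper": 0},
    {"translation": [0, 0, 0], "turn": 0, "gripper": 0},
    {"translation": [0, 0, 0], "turn": 0, "gripper": 0}
  ]
}}

```text
time: 4.4
ee_pos: [0.4853, 0.1768, 0.1269]
tool_rot: [-3.055, -0.734, -0.002]
ft_force: [-0.8, -0.7, 4.9]
gripper_width: 0.175
gripper_force: 78.5
```

Gripped (opening 0.175 of 85 mm is about 15 mm; with the puller on the mat, the fork underside is 0.1239 below the TCP). Now lift, turn to the unit's axis and travel to in front of the red knob.

Emit:
{"op": "jog_arm", "data": {
  "targets": [
    {"translation": [0, 0, -0.5], "turn": 0, "gripper": 0},
    {"translation": [0, 0, -0.7], "turn": 0, "gripper": 0},
    {"translation": [0, 0, -0.7], "turn": 0, "gripper": 0},
    {"translation": [0, 0, -0.7], "turn": 0.98, "gripper": 0},
    {"translation": [0, 0, 0], "turn": 0.98, "gripper": 0},
    {"translation": [0, 0, 0], "turn": 0.98, "gripper": 0},
    {"translation": [0, 0, 0], "turn": 0.98, "gripper": 0},
    {"translation": [0, 0, 0], "turn": 0.98, "gripper": 0}
  ]
}}

```text
time: 5.2
ee_pos: [0.4843, 0.1762, 0.2554]
tool_rot: [3.141, -0.037, -0.003]
ft_force: [-0.1, -0.3, -2.2]
gripper_width: 0.173
gripper_force: 77.9
```

Emit:
{"op": "jog_arm", "data": {
  "targets": [
    {"translation": [0.1, 0.69, 0], "turn": 0, "gripper": 0},
    {"translation": [0.1, 0.69, 0], "turn": 0, "gripper": 0},
    {"translation": [0.1, 0.69, 0], "turn": 0, "gripper": 0},
    {"translation": [0.1, 0.69, 0], "turn": 0, "gripper": 0},
    {"translation": [0.1, 0.69, 0], "turn": 0, "gripper": 0},
    {"translation": [0.1, 0.69, 0], "turn": 0, "gripper": 0},
    {"translation": [0.1, 0.69, 0], "turn": 0, "gripper": 0},
    {"translation": [0.1, 0.69, 0], "turn": 0, "gripper": 0}
  ]
}}

```text
time: 6.0
ee_pos: [0.5191, -0.1015, 0.2553]
tool_rot: [-3.141, 0.03, 0.003]
ft_force: [1.1, -0.1, -1.0]
gripper_width: 0.175
gripper_force: 78.1
```

Emit:
{"op": "jog_arm", "data": {
  "targets": [
    {"translation": [0, 0, 0], "turn": 0, "gripper": 0},
    {"translation": [0, 0, 0], "turn": 0, "gripper": 0},
    {"translation": [0, 0, 0], "turn": 0, "gripper": 0}
  ]
}}

```text
time: 6.3
ee_pos: [0.5194, -0.0996, 0.2558]
tool_rot: [-3.141, 0.029, 0.002]
ft_force: [-0.7, -0.4, -0.5]
gripper_width: 0.173
gripper_force: 78.3
```

```bash
cat >> h.py <<'E'
def box(x0,x1,y0,y1,z0,z1):
    P=[(x,y,z) for x in(x0,x1) for y in(y0,y1) for z in(z0,z1)]
    return [(np.array(P[i]),np.array(P[j])) for i in range(8) for j in range(i) if sum(a!=b for a,b in zip(P[i],P[j]))==1]
PUL=box(-10e-3,10e-3,-8e-3,8e-3,.033,.085)+box(-.0185,-.0155,-.019,.019,0,.033)+box(-.0185,.012,-.015,.015,.029,.033)+box(-.0155,.013,-.019,-.00725,0,.003)+box(-.0155,.013,.00725,.019,0,.003)
def wire(im,c,o,yaw,u,v,k):
    Rm=R.from_euler('z',yaw,degrees=True).as_matrix()
    for a,b in PUL: cv2.line(im,*[tuple(int(round(q)) for q in (proj(c,o+Rm@w)-[u-.5,v-.5])*k) for w in(a,b)],(0,220,0),1)
E
python3 - <<'E'
from h import *
c=snap('scene','s3'); s=bot.sense(); print(s['ee_pos'],s['tool_rot'],s['ft_force'])
t=s['tool_rot']; yaw=np.degrees(2*np.arctan2(t[1],t[0])); yaw=(yaw+180)%360-180; print(yaw)
u,v=150,170; k=6
im=cv2.resize(c['image'][v:v+95,u:u+66,::-1],None,fx=k,fy=k,interpolation=cv2.INTER_CUBIC); im2=im.copy()
o=s['ee_pos']-[0,0,.1239]
wire(im2,c,o,yaw,u,v,k); cv2.imwrite('pics/a3.png',np.hstack([im,im2]))
E
```

```text
[ 0.51953788 -0.09934822  0.25600747] [-3.14121672e+00  2.79853380e-02  1.35542018e-03] [ 0.0798265   0.26604361 -0.837352  ]
-1.020877883150206
```

View pics/a3.png

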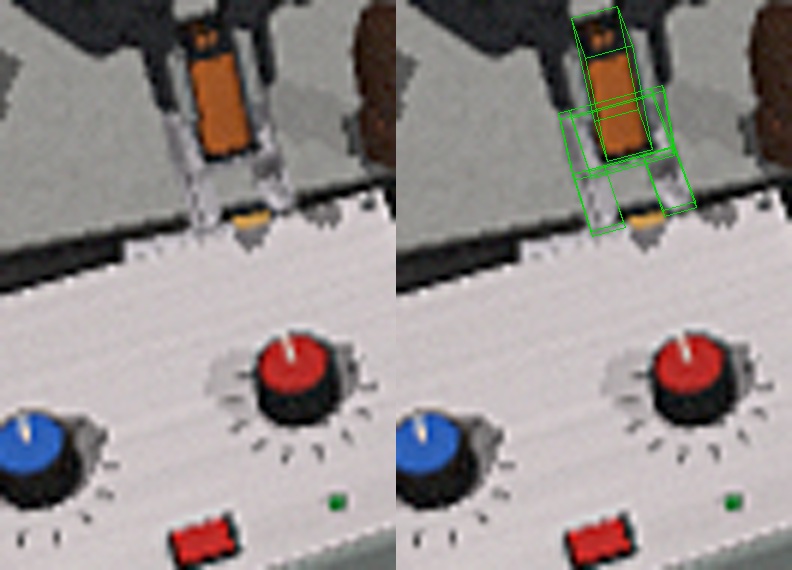

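The wireframe fits the puller to within about 1 mm, with prong tips at (207,233) and (288,210). The knob top is at (296,362). I lower in front of the knob to just above the panel and measure again.

Emit:
{"op": "jog_arm", "data": {
  "targets": [
    {"translation": [0.33, 0, 0], "turn": 0, "gripper": 0},
    {"translation": [0.32, 0, 0.1], "turn": 0, "gripper": 0},
    {"translation": [0, 0, 0.3], "turn": 0, "gripper": 0},
    {"translation": [0, 0, 0.2], "turn": 0, "gripper": 0},
    {"translation": [0, 0, 0], "turn": 0, "gripper": 0},
    {"translation": [0, 0, 0], "turn": 0, "gripper": 0}
  ]
}}

```text
time: 6.95
ee_pos: [0.5522, -0.1003, 0.2265]
tool_rot: [3.141, -0.028, -0.001]
ft_force: [0.3, -0.5, 0.1]
gripper_width: 0.174
gripper_force: 78.3
```

```bash
cat >> h.py <<'E'
def over(c,name,u,v,w,h,k,kn=(0.590,-.1006,.1185),off=(0,0,0),up=.1239):
    s=bot.sense(); t=s['tool_rot']; yaw=(np.degrees(2*np.arctan2(t[1],t[0]))+180)%360-180
    im=cv2.resize(c['image'][v:v+h,u:u+w,::-1],None,fx=k,fy=k,interpolation=cv2.INTER_CUBIC); im2=im.copy()
    wire(im2,c,s['ee_pos']-[0,0,up]+np.array(off),yaw,u,v,k)
    for z,r in((0,.0105),(-.018,.015)):
        pts=[(proj(c,np.array(kn)+[r*np.cos(a),r*np.sin(a),z])-[u-.5,v-.5])*k for a in np.linspace(0,6.28,40)]
        cv2.polylines(im2,[np.int32(np.round(pts))],True,(255,255,0),1)
    cv2.imwrite(f'pics/{name}.png',np.hstack([im,im2])); print(s['ee_pos'],yaw,s['ft_force'])
E
python3 - <<'E'
from h import *
c=snap('scene','s4'); over(c,'a4',168,178,50,70,8)
E
```

```text
[ 0.55242435 -0.10041438  0.22698574] -1.0264686511863772 [-0.21707649 -0.28875975  0.22263085]
```

View pics/a4.png

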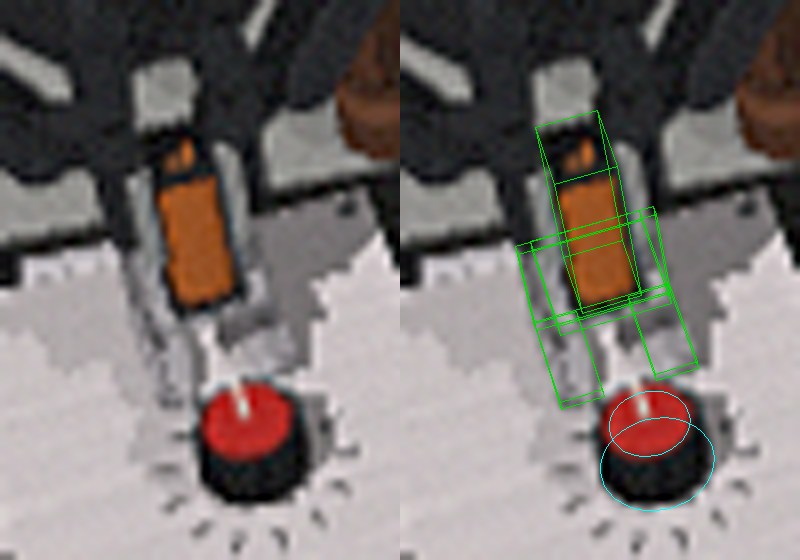

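The knob overlay (disc (648,422)) and the fork agree to within about 0.5 mm laterally. I trim by 0.4 mm and lower gently.

Emit:
{"op": "jog_arm", "data": {
  "targets": [
    {"translation": [0, -0.008, 0.03], "turn": 0, "gripper": 0},
    {"translation": [0, 0, 0.03], "turn": 0, "gripper": 0},
    {"translation": [0, 0, 0.02], "turn": 0, "gripper": 0},
    {"translation": [0, 0, 0.01], "turn": 0, "gripper": 0},
    {"translation": [0, 0, 0], "turn": 0, "gripper": 0},
    {"translation": [0, 0, 0], "turn": 0, "gripper": 0}
  ]
}}

```text
time: 7.6
ee_pos: [0.5524, -0.1004, 0.2223]
tool_rot: [3.141, -0.029, 0.001]
ft_force: [-0.8, 0.9, 1.1]
gripper_width: 0.173
gripper_force: 78.8
```

Emit:
{"op": "jog_arm", "data": {
  "targets": [
    {"translation": [0, 0, 0.01], "turn": 0, "gripper": 0},
    {"translation": [0, 0, 0.01], "turn": 0, "gripper": 0},
    {"translation": [0, 0, 0], "turn": 0, "gripper": 0},
    {"translation": [0, 0, 0], "turn": 0, "gripper": 0}
  ]
}}

```text
time: 8.0
ee_pos: [0.5525, -0.1004, 0.2223]
tool_rot: [3.141, -0.029, 0.001]
ft_force: [-3.2, 1.0, 6.5]
gripper_width: 0.172
gripper_force: 79.6
```

Panel contact is at TCP z≈0.2223 (6.5 N). I back off to about 0.7 mm clear.

Emit:
{"op": "jog_arm", "data": {
  "targets": [
    {"translation": [0, 0, -0.03], "turn": 0, "gripper": 0},
    {"translation": [0, 0, 0], "turn": 0, "gripper": 0},
    {"translation": [0, 0, 0], "turn": 0, "gripper": 0},
    {"translation": [0, 0, 0], "turn": 0, "gripper": 0}
  ]
}}

```text
time: 8.4
ee_pos: [0.5524, -0.1003, 0.2223]
tool_rot: [-3.141, 0.029, -0.0]
ft_force: [-1.4, 0.9, 0.5]
gripper_width: 0.179
gripper_force: 78.8
```

Emit:
{"op": "jog_arm", "data": {
  "targets": [
    {"translation": [0, 0, -0.014], "turn": 0, "gripper": 0},
    {"translation": [0, 0, 0], "turn": 0, "gripper": 0},
    {"translation": [0, 0, 0], "turn": 0, "gripper": 0},
    {"translation": [0, 0, 0], "turn": 0, "gripper": 0}
  ]
}}

```text
time: 8.8
ee_pos: [0.5522, -0.1004, 0.2229]
tool_rot: [-3.141, 0.03, 0.001]
ft_force: [0.3, -0.5, -1.0]
gripper_width: 0.176
gripper_force: 78.6
```

Emit:
{"op": "jog_arm", "data": {
  "targets": [
    {"translation": [0.1, 0, 0], "turn": 0, "gripper": 0},
    {"translation": [0.1, 0, 0], "turn": 0, "gripper": 0},
    {"translation": [0.1, 0, 0], "turn": 0, "gripper": 0},
    {"translation": [0.06, 0, 0], "turn": 0, "gripper": 0},
    {"translation": [0, 0, 0], "turn": 0, "gripper": 0},
    {"translation": [0, 0, 0], "turn": 0, "gripper": 0}
  ]
}}

```text
time: 9.4
ee_pos: [0.5703, -0.1007, 0.223]
tool_rot: [-3.141, 0.03, 0.001]
ft_force: [0.7, -0.1, 0.2]
gripper_width: 0.177
gripper_force: 78.6
```

```bash
python3 - <<'E'
from h import *
c=snap('scene','s5'); over(c,'a5',168,178,50,70,8)
E
```

```text
[ 0.57016001 -0.10066671  0.22298416] -1.0808979918728028 [-0.11941936  0.62066951 -0.42496408]
```

View pics/a5.png

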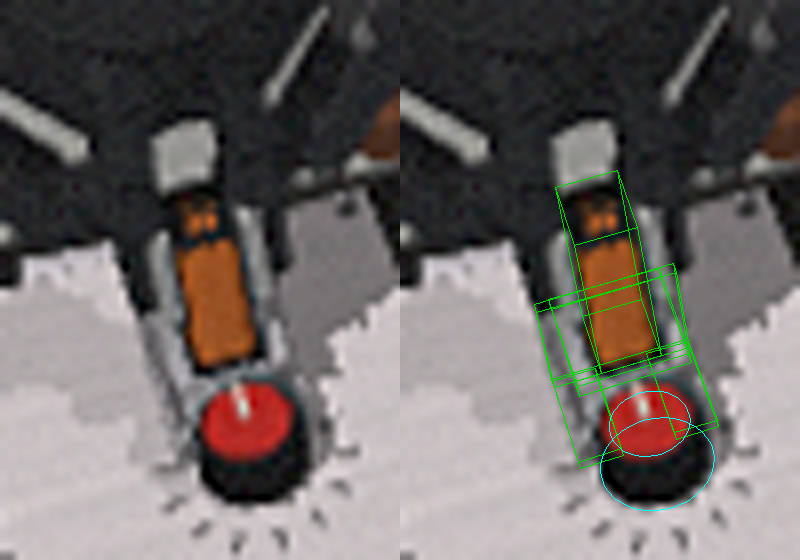

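The lateral fit is good: prong tips at (180,466) and (318,428), as the wireframe predicts. Now slide on slowly.

Emit:
{"op": "jog_arm", "data": {
  "targets": [
    {"translation": [0.04, 0, 0], "turn": 0, "gripper": 0},
    {"translation": [0.04, 0, 0], "turn": 0, "gripper": 0},
    {"translation": [0.04, 0, 0], "turn": 0, "gripper": 0},
    {"translation": [0, 0, 0], "turn": 0, "gripper": 0}
  ]
}}

```text
time: 9.85
ee_pos: [0.5766, -0.1008, 0.2231]
tool_rot: [3.141, -0.029, 0.0]
ft_force: [0.4, -0.0, -1.3]
gripper_width: 0.173
gripper_force: 78.6
```

Emit:
{"op": "jog_arm", "data": {
  "targets": [
    {"translation": [0.04, 0, 0], "turn": 0, "gripper": 0},
    {"translation": [0.04, 0, 0], "turn": 0, "gripper": 0},
    {"translation": [0, 0, 0], "turn": 0, "gripper": 0}
  ]
}}

```text
time: 10.15
ee_pos: [0.5806, -0.1009, 0.2231]
tool_rot: [3.141, -0.029, 0.0]
ft_force: [-0.4, 0.6, -1.0]
gripper_width: 0.177
gripper_force: 78.6
```

Emit:
{"op": "jog_arm", "data": {
  "targets": [
    {"translation": [0.04, 0, 0], "turn": 0, "gripper": 0},
    {"translation": [0.04, 0, 0], "turn": 0, "gripper": 0},
    {"translation": [0, 0, 0], "turn": 0, "gripper": 0}
  ]
}}

```text
time: 10.45
ee_pos: [0.5846, -0.1009, 0.2231]
tool_rot: [3.141, -0.029, 0.0]
ft_force: [-0.2, -0.0, -1.2]
gripper_width: 0.174
gripper_force: 78.6
```

Emit:
{"op": "jog_arm", "data": {
  "targets": [
    {"translation": [0.02, 0, 0], "turn": 0, "gripper": 0},
    {"translation": [0.01, 0, 0], "turn": 0, "gripper": 0},
    {"translation": [0, 0, 0], "turn": 0, "gripper": 0}
  ]
}}

```text
time: 10.75
ee_pos: [0.5858, -0.101, 0.2231]
tool_rot: [3.141, -0.03, -0.0]
ft_force: [0.1, -0.1, -1.3]
gripper_width: 0.173
gripper_force: 78.6
```

Emit:
{"op": "jog_arm", "data": {
  "targets": [
    {"translation": [0.02, 0, 0], "turn": 0, "gripper": 0},
    {"translation": [0.01, 0, 0], "turn": 0, "gripper": 0},
    {"translation": [0, 0, 0], "turn": 0, "gripper": 0}
  ]
}}

```text
time: 11.05
ee_pos: [0.5874, -0.101, 0.2231]
tool_rot: [-3.141, 0.029, 0.0]
ft_force: [0.4, -0.6, -1.1]
gripper_width: 0.177
gripper_force: 78.6
```

Emit:
{"op": "jog_arm", "data": {
  "targets": [
    {"translation": [0.01, 0, 0], "turn": 0, "gripper": 0},
    {"translation": [0.01, 0, 0], "turn": 0, "gripper": 0},
    {"translation": [0, 0, 0], "turn": 0, "gripper": 0}
  ]
}}

```text
time: 11.35
ee_pos: [0.5884, -0.101, 0.2231]
tool_rot: [3.141, -0.03, 0.0]
ft_force: [0.2, 0.6, -0.7]
gripper_width: 0.171
gripper_force: 78.6
```

Still no contact, so I go on in half-millimetre steps.

Emit:
{"op": "jog_arm", "data": {
  "targets": [
    {"translation": [0.01, 0, 0], "turn": 0, "gripper": 0},
    {"translation": [0.01, 0, 0], "turn": 0, "gripper": 0},
    {"translation": [0, 0, 0], "turn": 0, "gripper": 0}
  ]
}}

```text
time: 11.65
ee_pos: [0.5894, -0.101, 0.2231]
tool_rot: [3.141, -0.029, 0.0]
ft_force: [-0.2, 0.3, -1.7]
gripper_width: 0.178
gripper_force: 78.6
```

Emit:
{"op": "jog_arm", "data": {
  "targets": [
    {"translation": [0.01, 0, 0], "turn": 0, "gripper": 0},
    {"translation": [0.01, 0, 0], "turn": 0, "gripper": 0},
    {"translation": [0, 0, 0], "turn": 0, "gripper": 0}
  ]
}}

```text
time: 11.95
ee_pos: [0.5904, -0.1011, 0.2231]
tool_rot: [-3.141, 0.03, -0.0]
ft_force: [0.1, 0.8, -0.2]
gripper_width: 0.175
gripper_force: 78.6
```

Emit:
{"op": "jog_arm", "data": {
  "targets": [
    {"translation": [0.01, 0, 0], "turn": 0, "gripper": 0},
    {"translation": [0.01, 0, 0], "turn": 0, "gripper": 0},
    {"translation": [0, 0, 0], "turn": 0, "gripper": 0}
  ]
}}

```text
time: 12.25
ee_pos: [0.5913, -0.1011, 0.2231]
tool_rot: [3.141, -0.03, -0.001]
ft_force: [-0.2, 0.2, -0.1]
gripper_width: 0.177
gripper_force: 78.6
```

```bash
python3 - <<'E'
from h import *
c=snap('scene','s6'); over(c,'a6',168,178,50,70,8)
E
```

```text
[ 0.59123131 -0.10110545  0.22304543] -1.0813643085289186 [-0.68774036 -0.94280147 -1.28319934]
```

View pics/a6.png

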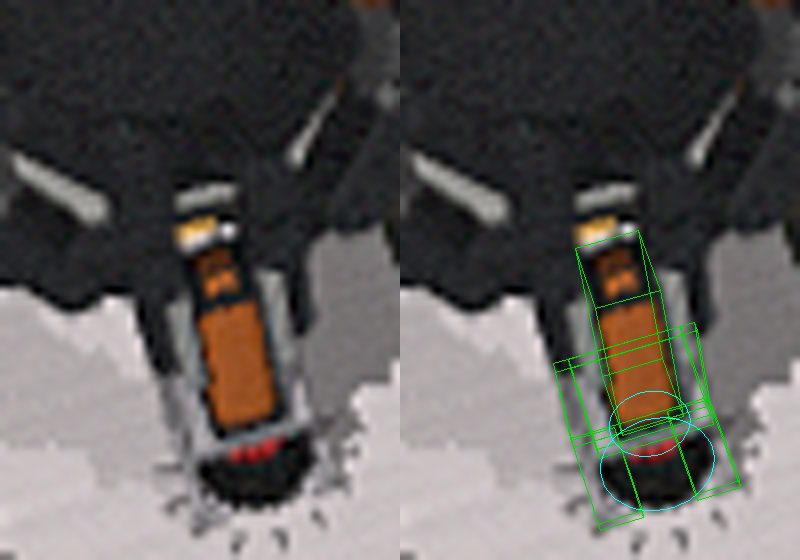

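The knob is under the roof and the fork tips at (205,525) are past the shaft, but the web has not touched yet. I keep edging on.

Emit:
{"op": "jog_arm", "data": {
  "targets": [
    {"translation": [0.01, 0, 0], "turn": 0, "gripper": 0},
    {"translation": [0.01, 0, 0], "turn": 0, "gripper": 0},
    {"translation": [0, 0, 0], "turn": 0, "gripper": 0}
  ]
}}

```text
time: 12.6
ee_pos: [0.5917, -0.1011, 0.2228]
tool_rot: [3.141, -0.03, -0.003]
ft_force: [-2.5, 1.2, -1.0]
gripper_width: 0.176
gripper_force: 78.6
```

Emit:
{"op": "jog_arm", "data": {
  "targets": [
    {"translation": [0.01, 0, 0], "turn": 0, "gripper": 0},
    {"translation": [0, 0, 0], "turn": 0, "gripper": 0}
  ]
}}

```text
time: 12.8
ee_pos: [0.592, -0.1012, 0.2228]
tool_rot: [3.141, -0.03, -0.004]
ft_force: [-3.7, -0.1, -0.3]
gripper_width: 0.174
gripper_force: 78.5
```

The web touches (−3.7 N), so the fork is fully home. I relax 0.5 mm, hold, then pull up gently.

Emit:
{"op": "jog_arm", "data": {
  "targets": [
    {"translation": [-0.01, 0, 0], "turn": 0, "gripper": 0},
    {"translation": [0, 0, 0], "turn": 0, "gripper": 0},
    {"translation": [0, 0, 0], "turn": 0, "gripper": 0},
    {"translation": [0, 0, -0.01], "turn": 0, "gripper": 0},
    {"translation": [0, 0, -0.01], "turn": 0, "gripper": 0},
    {"translation": [0, 0, 0], "turn": 0, "gripper": 0}
  ]
}}

```text
time: 13.4
ee_pos: [0.592, -0.1011, 0.2237]
tool_rot: [-3.141, 0.03, 0.002]
ft_force: [-4.1, 0.3, -2.7]
gripper_width: 0.175
gripper_force: 78.4
```

Emit:
{"op": "jog_arm", "data": {
  "targets": [
    {"translation": [0, 0, -0.01], "turn": 0, "gripper": 0},
    {"translation": [0, 0, -0.01], "turn": 0, "gripper": 0},
    {"translation": [0, 0, 0], "turn": 0, "gripper": 0}
  ]
}}

```text
time: 13.7
ee_pos: [0.5919, -0.1011, 0.2245]
tool_rot: [-3.141, 0.03, 0.002]
ft_force: [-4.5, 0.4, -4.5]
gripper_width: 0.174
gripper_force: 78.1
```

Emit:
{"op": "jog_arm", "data": {
  "targets": [
    {"translation": [-0.01, 0, 0], "turn": 0, "gripper": 0},
    {"translation": [0, 0, -0.01], "turn": 0, "gripper": 0},
    {"translation": [0, 0, -0.01], "turn": 0, "gripper": 0},
    {"translation": [0, 0, 0], "turn": 0, "gripper": 0}
  ]
}}

```text
time: 14.1
ee_pos: [0.5915, -0.101, 0.2255]
tool_rot: [-3.141, 0.03, 0.002]
ft_force: [-3.3, 0.3, -6.7]
gripper_width: 0.176
gripper_force: 77.9
```

Emit:
{"op": "jog_arm", "data": {
  "targets": [
    {"translation": [0, 0, -0.01], "turn": 0, "gripper": 0},
    {"translation": [0, 0, -0.01], "turn": 0, "gripper": 0},
    {"translation": [0, 0, 0], "turn": 0, "gripper": 0}
  ]
}}

```text
time: 14.4
ee_pos: [0.5916, -0.101, 0.2264]
tool_rot: [-3.141, 0.03, 0.002]
ft_force: [-1.9, 1.0, -9.1]
gripper_width: 0.172
gripper_force: 78.0
```

Emit:
{"op": "jog_arm", "data": {
  "targets": [
    {"translation": [0, 0, -0.01], "turn": 0, "gripper": 0},
    {"translation": [0, 0, -0.01], "turn": 0, "gripper": 0},
    {"translation": [0, 0, -0.01], "turn": 0, "gripper": 0},
    {"translation": [0, 0, 0], "turn": 0, "gripper": 0}
  ]
}}

```text
time: 14.8
ee_pos: [0.5921, -0.1014, 0.2308]
tool_rot: [3.14, -0.028, 0.003]
ft_force: [-5.8, 0.5, -0.3]
gripper_width: 0.175
gripper_force: 79.2
```

Emit:
{"op": "jog_arm", "data": {
  "targets": [
    {"translation": [0, 0, -0.02], "turn": 0, "gripper": 0},
    {"translation": [0, 0, -0.02], "turn": 0, "gripper": 0},
    {"translation": [0, 0, 0], "turn": 0, "gripper": 0}
  ]
}}

```text
time: 15.1
ee_pos: [0.5923, -0.1013, 0.232]
tool_rot: [3.141, -0.029, 0.004]
ft_force: [-3.9, -0.2, 0.2]
gripper_width: 0.172
gripper_force: 79.2
```

Emit:
{"op": "jog_arm", "data": {
  "targets": [
    {"translation": [0, 0, -0.02], "turn": 0, "gripper": 0},
    {"translation": [0, 0, -0.02], "turn": 0, "gripper": 0},
    {"translation": [0, 0, -0.02], "turn": 0, "gripper": 0},
    {"translation": [0, 0, 0], "turn": 0, "gripper": 0}
  ]
}}

```text
time: 15.5
ee_pos: [0.5932, -0.101, 0.2346]
tool_rot: [3.141, -0.029, 0.007]
ft_force: [-1.2, 0.2, -0.4]
gripper_width: 0.175
gripper_force: 79.2
```

It popped off. I raise it straight on, clear of the shaft.

Emit:
{"op": "jog_arm", "data": {
  "targets": [
    {"translation": [0, 0, -0.04], "turn": 0, "gripper": 0},
    {"translation": [0, 0, -0.04], "turn": 0, "gripper": 0},
    {"translation": [0, 0, -0.06], "turn": 0, "gripper": 0},
    {"translation": [0, 0, -0.1], "turn": 0, "gripper": 0},
    {"translation": [0, 0, -0.15], "turn": 0, "gripper": 0},
    {"translation": [0, 0, -0.15], "turn": 0, "gripper": 0},
    {"translation": [0, 0, -0.1], "turn": 0, "gripper": 0},
    {"translation": [0, 0, 0], "turn": 0, "gripper": 0}
  ]
}}

```text
time: 16.3
ee_pos: [0.5923, -0.1011, 0.267]
tool_rot: [-3.141, 0.029, -0.004]
ft_force: [-0.1, -0.8, -0.1]
gripper_width: 0.174
gripper_force: 79.2
```

```bash
python3 - <<'E'
from h import *
c=snap('scene','s7'); over(c,'a7',158,160,50,70,8)
E
```

```text
[ 0.59192215 -0.10105283  0.26622509] -1.0807065651249559 [ 0.30159851 -0.90402202 -1.81684178]
```

View pics/a7.png

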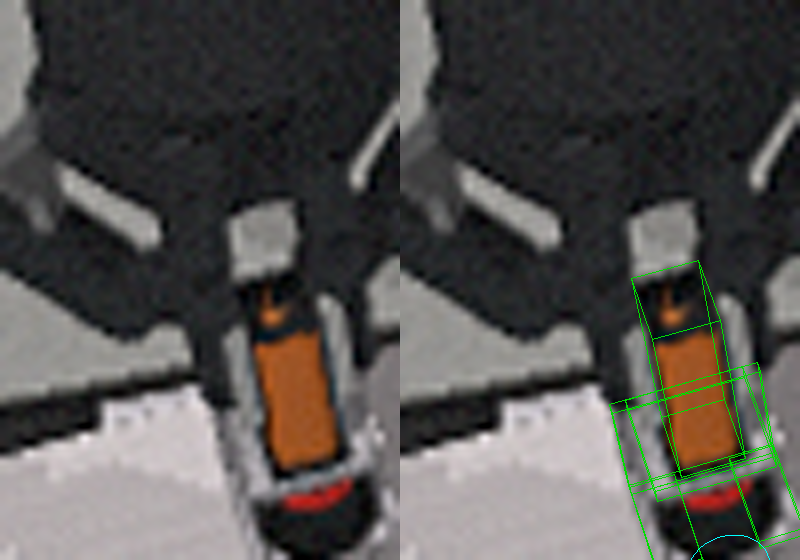

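The knob sits in the puller: the red disc shows under the roof front at (315,490), raised together with it. Now I lift, align to the tray's yaw (−11°) and carry it gently.

Emit:
{"op": "jog_arm", "data": {
  "targets": [
    {"translation": [0, 0, -0.2], "turn": 0.2, "gripper": 0},
    {"translation": [0, 0, -0.3], "turn": 0.3, "gripper": 0},
    {"translation": [0, 0, -0.2], "turn": 0.4, "gripper": 0},
    {"translation": [0, 0, 0], "turn": 0.4, "gripper": 0},
    {"translation": [0, 0, 0], "turn": 0.3, "gripper": 0},
    {"translation": [0, 0, 0], "turn": 0.2, "gripper": 0},
    {"translation": [-0.05, -0.12, 0], "turn": 0, "gripper": 0},
    {"translation": [-0.12, -0.28, 0], "turn": 0, "gripper": 0}
  ]
}}

```text
time: 17.15
ee_pos: [0.5873, -0.0798, 0.3002]
tool_rot: [3.126, -0.314, -0.001]
ft_force: [-0.2, 0.4, -1.4]
gripper_width: 0.169
gripper_force: 79.3
```

Emit:
{"op": "jog_arm", "data": {
  "targets": [
    {"translation": [-0.2, -0.46, 0], "turn": 0, "gripper": 0},
    {"translation": [-0.2, -0.46, 0], "turn": 0, "gripper": 0},
    {"translation": [-0.2, -0.46, 0], "turn": 0, "gripper": 0},
    {"translation": [-0.2, -0.46, 0], "turn": 0, "gripper": 0},
    {"translation": [-0.2, -0.46, 0], "turn": 0, "gripper": 0},
    {"translation": [-0.2, -0.46, 0], "turn": 0, "gripper": 0},
    {"translation": [-0.2, -0.46, 0], "turn": 0, "gripper": 0},
    {"translation": [-0.2, -0.46, 0], "turn": 0, "gripper": 0}
  ]
}}

```text
time: 17.95
ee_pos: [0.5444, 0.1183, 0.3006]
tool_rot: [-3.126, 0.31, 0.0]
ft_force: [-0.1, 0.1, -1.7]
gripper_width: 0.176
gripper_force: 79.3
```

Emit:
{"op": "jog_arm", "data": {
  "targets": [
    {"translation": [-0.2, -0.46, 0], "turn": 0, "gripper": 0},
    {"translation": [-0.2, -0.46, 0], "turn": 0, "gripper": 0},
    {"translation": [-0.2, -0.46, 0], "turn": 0, "gripper": 0},
    {"translation": [-0.2, -0.46, 0], "turn": 0, "gripper": 0},
    {"translation": [-0.2, -0.46, 0], "turn": 0, "gripper": 0},
    {"translation": [-0.2, -0.46, 0], "turn": 0, "gripper": 0},
    {"translation": [-0.15, -0.3, 0], "turn": 0, "gripper": 0},
    {"translation": [-0.05, -0.1, 0], "turn": 0, "gripper": 0}
  ]
}}

```text
time: 18.75
ee_pos: [0.507, 0.2869, 0.3005]
tool_rot: [3.126, -0.308, -0.0]
ft_force: [-0.0, 0.3, -1.3]
gripper_width: 0.174
gripper_force: 79.3
```

Emit:
{"op": "jog_arm", "data": {
  "targets": [
    {"translation": [0, 0, 0], "turn": 0, "gripper": 0},
    {"translation": [0, 0, 0], "turn": 0, "gripper": 0}
  ]
}}

```text
time: 18.95
ee_pos: [0.5078, 0.2846, 0.3006]
tool_rot: [3.126, -0.312, -0.0]
ft_force: [0.1, 0.2, -1.2]
gripper_width: 0.177
gripper_force: 79.3
```

Emit:
{"op": "jog_arm", "data": {
  "targets": [
    {"translation": [-0.06, 0, 0.2], "turn": 0, "gripper": 0},
    {"translation": [-0.06, 0, 0.4], "turn": 0, "gripper": 0},
    {"translation": [0, 0, 0.5], "turn": 0, "gripper": 0},
    {"translation": [0, 0, 0.5], "turn": 0, "gripper": 0},
    {"translation": [0, 0, 0.5], "turn": 0, "gripper": 0},
    {"translation": [0, 0, 0.4], "turn": 0, "gripper": 0},
    {"translation": [0, 0, 0.2], "turn": 0, "gripper": 0},
    {"translation": [0, 0, 0], "turn": 0, "gripper": 0}
  ]
}}

```text
time: 19.75
ee_pos: [0.5015, 0.2851, 0.1639]
tool_rot: [3.123, -0.313, -0.004]
ft_force: [-0.4, -0.4, -1.5]
gripper_width: 0.174
gripper_force: 79.3
```

```bash
python3 - <<'E'
from h import *
c=snap('scene','s8'); s=bot.sense(); print(s['ee_pos'],s['ft_force'])
# red pixels near puller -> knob still there?
im=c['image'].astype(int); m=(im[...,0]>130)&(im[...,1]<60)&(im[...,2]<60); 
n,l,st,ce=cv2.connectedComponentsWithStats(m.astype(np.uint8)); print([(st[i,4],ce[i].round(1)) for i in range(1,n) if st[i,4]>4])
a=R.from_euler('z',-11.3,degrees=True).as_matrix(); print(proj(c,s['ee_pos']-[0,0,.1239]+a@[.006,0,.021]))
E
```

```text
[0.50214401 0.28577413 0.16530395] [ 0.17344692  0.10296447 -0.82803516]
[(np.int32(43), array([183.4, 259.6])), (np.int32(674), array([332.6, 371.7]))]
[336.27178495 173.54820663]
```

```bash
python3 - <<'E'
from h import *
for f,(u,v) in dict(s8=(336,174),s7=(197,221)).items():
    im=load(f)['image'].astype(int); p=im[v-14:v+15,u-14:u+15]; r=p[...,0]-np.maximum(p[...,1],p[...,2])
    g=p[...,1]-p[...,2]
    ys,xs=np.where((r>60)&(abs(g)<22)); print(f,len(xs),xs.mean()+u-14 if len(xs) else '',ys.mean()+v-14 if len(xs) else '', [tuple(p[y,x]) for y,x in list(zip(ys,xs))[:5]])
E
```

```text
s8 6 336.6666666666667 174.66666666666666 [(np.int64(155), np.int64(57), np.int64(60)), (np.int64(180), np.int64(52), np.int64(50)), (np.int64(101), np.int64(27), np.int64(26)), (np.int64(136), np.int64(36), np.int64(34)), (np.int64(108), np.int64(34), np.int64(30))]
s7 18 197.5 221.77777777777777 [(np.int64(112), np.int64(42), np.int64(41)), (np.int64(144), np.int64(47), np.int64(45)), (np.int64(98), np.int64(32), np.int64(33)), (np.int64(118), np.int64(44), np.int64(42)), (np.int64(181), np.int64(30), np.int64(26))]
```

The knob is still seated in the puller (red at (337,175), as predicted). I lower the heel onto the rim.

Emit:
{"op": "jog_arm", "data": {
  "targets": [
    {"translation": [0, 0, 0.08], "turn": 0, "gripper": 0},
    {"translation": [0, 0, 0.06], "turn": 0, "gripper": 0},
    {"translation": [0, 0, 0], "turn": 0, "gripper": 0},
    {"translation": [0, 0, 0.02], "turn": 0, "gripper": 0},
    {"translation": [0, 0, 0.02], "turn": 0, "gripper": 0},
    {"translation": [0, 0, 0], "turn": 0, "gripper": 0}
  ],
  "grip_force": 40
}}

```text
time: 20.4
ee_pos: [0.502, 0.2863, 0.1566]
tool_rot: [-3.126, 0.312, 0.0]
ft_force: [0.3, -0.1, -0.8]
gripper_width: 0.173
gripper_force: 79.3
```

Emit:
{"op": "jog_arm", "data": {
  "targets": [
    {"translation": [0, 0, 0.02], "turn": 0, "gripper": 0},
    {"translation": [0, 0, 0.02], "turn": 0, "gripper": 0},
    {"translation": [0, 0, 0], "turn": 0, "gripper": 0}
  ],
  "grip_force": 20
}}

```text
time: 20.7
ee_pos: [0.5022, 0.2864, 0.1549]
tool_rot: [-3.126, 0.311, -0.001]
ft_force: [-0.6, -0.2, 0.5]
gripper_width: 0.174
gripper_force: 79.8
```

Emit:
{"op": "jog_arm", "data": {
  "targets": [
    {"translation": [0, 0, 0.02], "turn": 0, "gripper": 0.05},
    {"translation": [0, 0, 0.01], "turn": 0, "gripper": 0.05},
    {"translation": [0, 0, 0], "turn": 0, "gripper": 0.05}
  ],
  "grip_force": 20
}}

```text
time: 21.0
ee_pos: [0.5023, 0.2864, 0.1548]
tool_rot: [-3.126, 0.311, -0.002]
ft_force: [-2.5, -1.3, 7.6]
gripper_width: 0.175
gripper_force: 80.7
```

Emit:
{"op": "jog_arm", "data": {
  "targets": [
    {"translation": [0, 0, 0], "turn": 0, "gripper": 0.15},
    {"translation": [0, 0, 0], "turn": 0, "gripper": 0.15}
  ],
  "grip_force": 20
}}

```text
time: 21.2
ee_pos: [0.5023, 0.2864, 0.1548]
tool_rot: [-3.126, 0.311, -0.002]
ft_force: [-1.7, -2.2, 9.1]
gripper_width: 0.172
gripper_force: 80.7
```

The grip force stays latched at 80 N, too firm for the puller to pivot in the fingers, and the tool itself cannot tilt. I'll stand the puller on the tray floor and regrip it higher and lightly.

Emit:
{"op": "jog_arm", "data": {
  "targets": [
    {"translation": [0, 0, -0.2], "turn": 0, "gripper": 0},
    {"translation": [0.06, 0, -0.05], "turn": 0, "gripper": 0},
    {"translation": [0.14, 0, 0], "turn": 0, "gripper": 0},
    {"translation": [0.16, 0, 0], "turn": 0, "gripper": 0},
    {"translation": [0.12, 0, 0], "turn": 0, "gripper": 0},
    {"translation": [0.06, 0, 0.1], "turn": 0, "gripper": 0},
    {"translation": [0, 0, 0.2], "turn": 0, "gripper": 0},
    {"translation": [0, 0, 0.2], "turn": 0, "gripper": 0}
  ]
}}

```text
time: 22.0
ee_pos: [0.5282, 0.2806, 0.1393]
tool_rot: [3.125, -0.312, -0.002]
ft_force: [0.3, 0.2, -1.5]
gripper_width: 0.176
gripper_force: 79.3
```

Emit:
{"op": "jog_arm", "data": {
  "targets": [
    {"translation": [0, 0, 0.14], "turn": 0, "gripper": 0},
    {"translation": [0, 0, 0.04], "turn": 0, "gripper": 0},
    {"translation": [0, 0, 0], "turn": 0, "gripper": 0},
    {"translation": [0, 0, 0], "turn": 0, "gripper": 0}
  ]
}}

```text
time: 22.4
ee_pos: [0.5286, 0.2812, 0.1318]
tool_rot: [-3.126, 0.311, -0.001]
ft_force: [-0.2, -0.0, -2.4]
gripper_width: 0.171
gripper_force: 79.5
```

Emit:
{"op": "jog_arm", "data": {
  "targets": [
    {"translation": [0, 0, 0.03], "turn": 0, "gripper": 0},
    {"translation": [0, 0, 0.01], "turn": 0, "gripper": 0},
    {"translation": [0, 0, 0], "turn": 0, "gripper": 0}
  ]
}}

```text
time: 22.7
ee_pos: [0.5286, 0.2811, 0.13]
tool_rot: [-3.126, 0.312, -0.001]
ft_force: [-0.4, 0.5, -0.4]
gripper_width: 0.176
gripper_force: 79.5
```

Emit:
{"op": "jog_arm", "data": {
  "targets": [
    {"translation": [0, 0, 0.01], "turn": 0, "gripper": 0},
    {"translation": [0, 0, 0], "turn": 0, "gripper": 0.4},
    {"translation": [0, 0, 0], "turn": 0, "gripper": 0.4},
    {"translation": [0, 0, 0], "turn": 0, "gripper": 0.4},
    {"translation": [0, 0, -0.2], "turn": 0, "gripper": 0.4},
    {"translation": [0, 0, -0.16], "turn": 0, "gripper": 0.4},
    {"translation": [0, 0, 0], "turn": 0, "gripper": 0.4},
    {"translation": [0, 0, 0], "turn": 0, "gripper": 0.4}
  ],
  "grip_force": 20
}}

```text
time: 23.5
ee_pos: [0.5286, 0.2811, 0.1477]
tool_rot: [-3.125, 0.312, -0.001]
ft_force: [-0.5, 0.8, -0.7]
gripper_width: 0.399
gripper_force: 0.0
```

Emit:
{"op": "jog_arm", "data": {
  "targets": [
    {"translation": [0, 0, 0], "turn": 0, "gripper": 0},
    {"translation": [0, 0, 0], "turn": 0, "gripper": 0},
    {"translation": [0, 0, 0], "turn": 0, "gripper": 0},
    {"translation": [0, 0, 0], "turn": 0, "gripper": 0},
    {"translation": [0, 0, 0], "turn": 0, "gripper": 0}
  ],
  "grip_force": 20
}}

```text
time: 24.0
ee_pos: [0.5284, 0.2809, 0.147]
tool_rot: [3.126, -0.312, -0.0]
ft_force: [-0.4, -0.5, 0.5]
gripper_width: 0.178
gripper_force: 25.2
```

Emit:
{"op": "jog_arm", "data": {
  "targets": [
    {"translation": [0, 0, -0.15], "turn": 0, "gripper": 0},
    {"translation": [0, 0, -0.3], "turn": 0, "gripper": 0},
    {"translation": [0, 0, -0.25], "turn": 0, "gripper": 0},
    {"translation": [-0.07, 0, 0], "turn": 0, "gripper": 0},
    {"translation": [-0.15, 0, 0], "turn": 0, "gripper": 0},
    {"translation": [-0.15, 0, 0], "turn": 0, "gripper": 0},
    {"translation": [-0.1, 0, 0], "turn": 0, "gripper": 0},
    {"translation": [-0.05, 0, 0], "turn": 0, "gripper": 0}
  ]
}}

```text
time: 24.8
ee_pos: [0.5021, 0.2861, 0.1817]
tool_rot: [3.125, -0.311, -0.001]
ft_force: [-0.3, -0.6, 0.1]
gripper_width: 0.176
gripper_force: 24.9
```

Emit:
{"op": "jog_arm", "data": {
  "targets": [
    {"translation": [0, 0, 0], "turn": 0, "gripper": 0},
    {"translation": [0, 0, 0.1], "turn": 0, "gripper": 0},
    {"translation": [0, 0, 0.04], "turn": 0, "gripper": 0},
    {"translation": [0, 0, 0.02], "turn": 0, "gripper": 0},
    {"translation": [0, 0, 0], "turn": 0, "gripper": 0}
  ]
}}

```text
time: 25.3
ee_pos: [0.5031, 0.2859, 0.1737]
tool_rot: [3.126, -0.312, -0.001]
ft_force: [-0.2, -0.0, -1.1]
gripper_width: 0.179
gripper_force: 24.9
```

Emit:
{"op": "jog_arm", "data": {
  "targets": [
    {"translation": [0, 0, 0.03], "turn": 0, "gripper": 0},
    {"translation": [0, 0, 0.02], "turn": 0, "gripper": 0},
    {"translation": [0, 0, 0.02], "turn": 0, "gripper": 0},
    {"translation": [0, 0, 0.02], "turn": 0, "gripper": 0},
    {"translation": [0, 0, 0], "turn": 0, "gripper": 0}
  ]
}}

```text
time: 25.8
ee_pos: [0.5038, 0.2863, 0.1716]
tool_rot: [-3.125, 0.31, -0.004]
ft_force: [-0.5, -1.5, 8.2]
gripper_width: 0.177
gripper_force: 26.1
```

Emit:
{"op": "jog_arm", "data": {
  "targets": [
    {"translation": [0.04, 0, 0.02], "turn": 0, "gripper": 0},
    {"translation": [0.04, 0, 0.02], "turn": 0, "gripper": 0},
    {"translation": [0.04, 0, 0.02], "turn": 0, "gripper": 0},
    {"translation": [0, 0, 0], "turn": 0, "gripper": 0}
  ]
}}

```text
time: 26.2
ee_pos: [0.5105, 0.2852, 0.1696]
tool_rot: [-3.124, 0.31, -0.007]
ft_force: [0.6, -2.0, 10.7]
gripper_width: 0.181
gripper_force: 27.1
```

```bash
cat >> h.py <<'E'
def red(c,P,w=22):
    u,v=proj(c,P).astype(int); p=c['image'][v-w:v+w,u-w:u+w].astype(int); g=p[...,1]-p[...,2]
    r=(p[...,0]-np.maximum(p[...,1],p[...,2])>50)&(abs(g)<20); o=(p[...,0]-p[...,2]>80)&(g>=25)
    f=lambda m:(int(m.sum()),)+tuple(np.round([np.where(m)[1].mean()+u-w,np.where(m)[0].mean()+v-w],1)) if m.any() else 0
    ys,xs=np.where(o); l=cv2.fitLine(np.c_[xs,ys].astype(np.float32),2,0,.01,.01).ravel()[:2] if len(xs)>5 else 0
    return 'red',f(r),'orange',f(o),l,'expect',(u,v)
E
python3 - <<'E'
from h import *
c=snap('scene','s9'); s=bot.sense(); print(s['ee_pos'],s['ft_force'])
a=R.from_euler('z',-11.3,degrees=True).as_matrix()
print(red(c,s['ee_pos']-[0,0,.141]+a@[.006,0,.021]))
c8=load('s8'); print(red(c8,np.array([.5021,.2858,.0414])+a@[.006,0,.021]))
# predicted grip axis direction per tilt
o=s['ee_pos']-[0,0,.070]
for th in(0,10,20,30):
    q=a@R.from_euler('y',th,degrees=True).as_matrix(); P=[proj(c,o+q@[.006*0+.010,0,z]) for z in(-.005,-.037)]; d=P[1]-P[0]; print(th,P[1].round(1),(d/np.linalg.norm(d)).round(3), 'knob',proj(c,o+q@[.010,0,-.050]).round(1))
E
```

```text
[0.51047809 0.28524795 0.16962887] [ 0.44018228 -2.39067184  9.94710119]
('red', (6, np.float64(336.7), np.float64(179.0)), 'orange', (77, np.float64(338.8), np.float64(168.3)), array([ 0.35656604, -0.93427014], dtype=float32), 'expect', (np.int64(336), np.int64(179)))
('red', (9, np.float64(336.7), np.float64(174.6)), 'orange', (68, np.float64(338.1), np.float64(164.2)), array([ 0.34720716, -0.9377885 ], dtype=float32), 'expect', (np.int64(336), np.int64(173)))
0 [338.3 176.8] [-0.221  0.975] knob [337.5 180.3]
10 [337.3 175.3] [-0.348  0.937] knob [336.3 178.1]
20 [336.5 173.5] [-0.52   0.854] knob [335.2 175.6]
30 [335.8 171.4] [-0.745  0.667] knob [334.3 172.7]
```

The orange grip's line barely changed (under 1° of tilt), so the heel slid 7 mm along the rim instead. The rim is now right under the heel, with a longer lever, so I press down more.

Emit:
{"op": "jog_arm", "data": {
  "targets": [
    {"translation": [0, 0, 0.03], "turn": 0, "gripper": 0},
    {"translation": [0, 0, 0.03], "turn": 0, "gripper": 0},
    {"translation": [0, 0, 0.03], "turn": 0, "gripper": 0},
    {"translation": [0, 0, 0], "turn": 0, "gripper": 0}
  ]
}}

```text
time: 26.65
ee_pos: [0.5127, 0.2854, 0.1682]
tool_rot: [-3.123, 0.306, -0.016]
ft_force: [3.2, -5.6, 19.7]
gripper_width: 0.179
gripper_force: 29.3
```

```bash
python3 - <<'E'
from h import *
c=snap('scene','s10'); s=bot.sense(); print(s['ee_pos'],s['ft_force'],s['moment'],s['tool_rot'])
a=R.from_euler('z',-11.3,degrees=True).as_matrix()
print(red(c,s['ee_pos']-[0,0,.141]+a@[.006,0,.021]))
E
```

```text
[0.51263034 0.28542093 0.16825307] [ 2.6129365  -5.66084336 19.89868852] [-1.89347458 -0.54130694  0.0759527 ] [-3.1229348   0.30629751 -0.01575254]
('red', (9, np.float64(336.8), np.float64(179.4)), 'orange', (61, np.float64(338.8), np.float64(170.2)), array([ 0.52208453, -0.8528937 ], dtype=float32), 'expect', (np.int64(337), np.int64(180)))
```

Tilting has begun: the grip's line slope went from 0.35 to 0.52. I press on.

Emit:
{"op": "jog_arm", "data": {
  "targets": [
    {"translation": [0, 0, 0.04], "turn": 0, "gripper": 0},
    {"translation": [0, 0, 0.04], "turn": 0, "gripper": 0},
    {"translation": [0, 0, 0.02], "turn": 0, "gripper": 0},
    {"translation": [0, 0, 0], "turn": 0, "gripper": 0}
  ]
}}

```text
time: 27.1
ee_pos: [0.5149, 0.2855, 0.1661]
tool_rot: [-3.122, 0.303, -0.024]
ft_force: [5.1, -9.8, 28.0]
gripper_width: 0.179
gripper_force: 32.6
```

```bash
python3 - <<'E'
from h import *
c=snap('scene','s11'); s=bot.sense(); print(s['ee_pos'],s['ft_force'],s['tool_rot'])
a=R.from_euler('z',-11.3,degrees=True).as_matrix()
print(red(c,s['ee_pos']-[0,0,.141]+a@[.006,0,.021]))
E
```

```text
[0.51487017 0.28548044 0.16612243] [ 5.57673811 -9.01928717 28.57940772] [-3.12152757  0.30358705 -0.02429855]
('red', (5, np.float64(337.2), np.float64(179.6)), 'orange', (62, np.float64(339.6), np.float64(170.2)), array([ 0.4742774 , -0.88037544], dtype=float32), 'expect', (np.int64(337), np.int64(181)))
```

Emit:
{"op": "jog_arm", "data": {
  "targets": [
    {"translation": [0, 0, -0.15], "turn": 0, "gripper": 0},
    {"translation": [0, 0, -0.2], "turn": 0, "gripper": 0},
    {"translation": [0, 0, 0], "turn": 0, "gripper": 0},
    {"translation": [0, 0, 0], "turn": 0, "gripper": 0}
  ]
}}

```text
time: 27.55
ee_pos: [0.5085, 0.2849, 0.174]
tool_rot: [3.126, -0.312, -0.001]
ft_force: [0.3, -0.7, -1.8]
gripper_width: 0.18
gripper_force: 27.2
```

```bash
python3 - <<'E'
from h import *
c=snap('scene','s12'); s=bot.sense(); print(s['ee_pos'],s['ft_force'],s['tool_rot'])
a=R.from_euler('z',-11.3,degrees=True).as_matrix()
print(red(c,s['ee_pos']-[0,0,.141]+a@[.006,0,.021]))
# template: knob/grip silhouette fit: orange face quad rendered for tilt/slip, IoU with orange mask
im=c['image'].astype(int); mask=((im[...,0]-im[...,2]>50)&(im[...,1]-im[...,2]>12)&(im[...,0]-im[...,1]>25)).astype(np.uint8)
tr=np.zeros_like(mask)
for f in('s8','s12'):
    cc=load(f); im=cc['image'].astype(int); mask=((im[...,0]-im[...,2]>50)&(im[...,1]-im[...,2]>12)&(im[...,0]-im[...,1]>25)).astype(np.uint8)
    u,v=(proj(cc,s['ee_pos']-[0,0,.09])).astype(int)
    sub=mask[v-20:v+22,u-14:u+14]
    print(f,u,v);print('\n'.join(''.join('#' if x else '.' for x in r) for r in sub[8:40]))
E
```

```text
[0.50834993 0.28483638 0.17365281] [-0.84880896 -0.07846388 -0.67442262] [ 3.12494371e+00 -3.11369392e-01 -2.23858374e-03]
('red', (13, np.float64(336.1), np.float64(176.1)), 'orange', (58, np.float64(337.7), np.float64(167.1)), array([ 0.667998 , -0.7441631], dtype=float32), 'expect', (np.int64(336), np.int64(177)))
s8 337 167
...............#............
............................
............................
...............#####........
..............######........
..............#####.........
..............#####.........
..............#####.........
..............#####.........
.............######.........
.............#####..........
.............#####..........
..........########..........
..........#######...........
...........######...........
...........######...........
............###.............
............................
............................
............................
............................
............................
............................
............................
............................
............................
................
[... 397 characters left out ...]
....
...............#####........
...............#####........
...............#####........
...........#.######.........
..........#########.........
..........########..........
..........########..........
...........######...........
...........######...........
............####............
............................
............................
............................
............................
............................
............................
............................
............................
............................
............................
............................
............................
............................
............................
```

The puller hangs free and now stays tilted (the grip silhouette leans and more red shows). I press the heel again, with a forward drag.

Emit:
{"op": "jog_arm", "data": {
  "targets": [
    {"translation": [-0.08, 0, 0.1], "turn": 0, "gripper": 0},
    {"translation": [0, 0, 0.06], "turn": 0, "gripper": 0},
    {"translation": [0, 0, 0.06], "turn": 0, "gripper": 0},
    {"translation": [0, 0, 0.06], "turn": 0, "gripper": 0},
    {"translation": [0.04, 0, 0.03], "turn": 0, "gripper": 0},
    {"translation": [0.04, 0, 0.03], "turn": 0, "gripper": 0},
    {"translation": [0.04, 0, 0.03], "turn": 0, "gripper": 0},
    {"translation": [0.04, 0, 0], "turn": 0, "gripper": 0}
  ]
}}

```text
time: 28.4
ee_pos: [0.5163, 0.2843, 0.1618]
tool_rot: [-3.125, 0.306, -0.014]
ft_force: [1.4, -6.7, 20.0]
gripper_width: 0.18
gripper_force: 32.9
```

Emit:
{"op": "jog_arm", "data": {
  "targets": [
    {"translation": [0.04, 0, 0.03], "turn": 0, "gripper": 0},
    {"translation": [0.04, 0, 0.03], "turn": 0, "gripper": 0},
    {"translation": [0, 0, 0], "turn": 0, "gripper": 0}
  ]
}}

```text
time: 28.7
ee_pos: [0.5209, 0.2838, 0.1588]
tool_rot: [-3.124, 0.305, -0.017]
ft_force: [4.8, -7.3, 21.9]
gripper_width: 0.177
gripper_force: 34.1
```

```bash
cat >> h.py <<'E'
def show(f):
    c=snap('scene',f); s=bot.sense(); print(s['ee_pos'].round(4),s['ft_force'].round(1),s['tool_rot'].round(3))
    a=R.from_euler('z',-11.3,degrees=True).as_matrix(); u,v=proj(c,s['ee_pos']-[0,0,.12]+a@[.008,0,0]).astype(int); print(u,v)
    p=c['image'][v-17:v+20,u-18:u+19].astype(int); r,g,b=p[...,0],p[...,1],p[...,2]
    ch=np.full(r.shape,'.'); lum=p.mean(2); ch[lum<60]='k'; ch[lum>170]='W'
    ch[(r-b>50)&(g-b>12)&(r-g>25)]='O'; ch[(r-np.maximum(g,b)>50)&(abs(g-b)<=12)]='R'
    print('\n'.join(''.join(q) for q in ch))
E
python3 - <<'E'
from h import *
show('s13')
E
```

```text
[0.5209 0.2838 0.1588] [ 4.6 -6.8 21.9] [-3.124  0.305 -0.017]
338 185
WWWWWW.......kkkk...kkOkkk...k.......
WWWWWW.......kkkk...kkkkkk...........
WWWWWW.......kkkk...OOOOkk...........
WW.WWW.......kkk...kOOOOkk...........
WWWWW........kk....kOOO..........WW..
WWWWW.........kk...OOO...........WWW.
WWWWW.........kOOOOOOk..........WWW..
WWWWW.........kOOOOO.................
WWWWWW........kkOOkOk.W..............
WWWWWW.........kkkkk.................
...WWW...............................
.....................................
..................W..................
.........WW.......W..................
..........W..........................
.................kkk.k.W.............
..........k..W..kkkkkkk..............
...............kkkkkkkk.W............
...WW.WWWW.WW.kkkkkkkkkk.W...........
WW...........kkkkkkkkkkk.W...........
..W..........kkkkkkkkkkkk............
.WW..........kkkkkRRR.RRk............
.W............kkkRRRR.RRk.W..........
..............kkkRRRRRRR.............
..W...........kkRRRRRRRR.W...........
...............kRRRRROR..............
...W............kRRRR................
...W..................W..............
.....................................
.....................................
.....................................
.....W...............................
.....W...............................
.....................................
WW....W........W.....................
WW...................................
W......W.............................
```

The knob has slid off: the red disc shows clear of the roof at about (339,192), in front of the fork inside the tray. I lift the puller slowly away.

Emit:
{"op": "jog_arm", "data": {
  "targets": [
    {"translation": [0, 0, -0.1], "turn": 0, "gripper": 0},
    {"translation": [0, 0, -0.15], "turn": 0, "gripper": 0},
    {"translation": [-0.1, 0, -0.2], "turn": 0, "gripper": 0},
    {"translation": [-0.2, 0, -0.3], "turn": 0, "gripper": 0},
    {"translation": [-0.3, 0, -0.5], "turn": 0, "gripper": 0},
    {"translation": [-0.3, 0, -0.5], "turn": 0, "gripper": 0},
    {"translation": [0, 0, -0.3], "turn": 0, "gripper": 0},
    {"translation": [0, 0, 0], "turn": 0, "gripper": 0}
  ]
}}

```text
time: 29.55
ee_pos: [0.4723, 0.2933, 0.2588]
tool_rot: [-3.122, 0.308, -0.006]
ft_force: [-0.6, 0.6, -1.1]
gripper_width: 0.184
gripper_force: 30.8
```

```bash
python3 - <<'E'
from h import *
for n in('scene','top'):
    c=snap(n,n+'14'); im=c['image'].astype(int); r,g,b=im[...,0],im[...,1],im[...,2]
    m=((r-np.maximum(g,b)>50)&(abs(g-b)<=25)).astype(np.uint8); k,l,st,ce=cv2.connectedComponentsWithStats(m)
    for i in range(1,k):
        if st[i,4]>5 :
            p=plane(c,*ce[i],.02)
            if .35<p[0]<.75 and p[1]<.5 and p[1]>-.3: print(n,st[i],ce[i].round(1),p.round(3))
s=bot.sense(); print(s['ee_pos'],s['ft_force'],s['time'])
show('s14')
E
```

```text
scene [335 189   8   6  39] [338.5 191.6] [0.534 0.283 0.02 ]
scene [333 253   3   4   6] [334.2 254.2] [0.698 0.177 0.02 ]
scene [179 256  10   8  56] [183.2 259.9] [ 0.583 -0.146  0.02 ]
top [330 149   6   4  24] [332.5 150.5] [ 0.653 -0.167  0.02 ]
[0.47177152 0.29226595 0.25553231] [-0.32124624 -0.67880869 -2.12555152] 29.65
[0.4718 0.292  0.2548] [ 0.7 -0.1 -0.8] [ 3.125e+00 -3.120e-01 -2.000e-03]
337 144
.............kkk...kOOOOkk...........
............kkk....kOOOOkk...........
............kkO....OOOO..k...........
.............kOk...OOOk..............
.............kOOOOOOOO...............
.............kkOOOOOO................
.............kOOOOOOO.W..............
..............kOOOOkk.W..............
..............kkkkkkk.W..............
............W..k.....................
.....................................
.....................................
.....................................
..................W..................
........WWW..........................
.....WW..WW...WWW....................
..WWWWW.......WWW....................
WWWWWWW..............................
WWWWWWWW.............................
WWWWWWWW.W...........................
WWWWWWWWWWW......................WWWW
WWWWWWWWWWW.....................WWWWW
WWWWWWWW.......................WWWWWW
WWWWWWW.......................WWWWWWW
WWWWWWWW....W.................WWWWWWW
WWWWWWWW....W...............WWWWWWWWW
WWWWWWWW...............WW...WWWWWWWWW
WWWWWWWWW...............WWWWWWWWWWWWW
WWWWWWWWW....W.........WWWWWWWWWWWWWW
WWWWWWWWW....WWWWWW...WWW..WWWWWWWWWW
WWWWWWWWWW...WWWWWWWWWWWWW.WWWWWWWWWW
WWWWWWWWWWWWWWWWWWWWWWWWWWWWWWWWWWWWW
WWWWWWWWWWWWWWWWWWWWWWWWWWWWWWWWWWWWW
WWWWWW.WWWWWWWWWWWWWWWWWWWWWWWWWWWWWW
WWWWWWWWWWWWWWWWWW.WWWWWWWWWWWWWWWWWW
WWWWWWWWWWWWWWWWWWWWWWWWWWWWWWWWWWW.W
WWWWWWWWWWWWWWWWWWWWWWWWWWWWWWW.WWWWW
```

The knob lies in the tray at (0.534,0.283), on scene only 1 cm off the tray's centre in x. To straighten the tilted puller I'll press its web back against the side of the fixed slab. First I measure that edge.

```bash
python3 - <<'E'
from h import *
t=load('top1'); g=t['image'].astype(int)
q=[plane(t,p[0]/1.5625-.5,p[1]/1.5625-.5,.036) for p in((437,190),(418,333))]; print(q)
for v in(150,165,180): print(v,[int(x) for x in g[v,255:285].mean(1)], plane(t,270,v,.036).round(3))
for n,p in dict(bottle_a=(394,227),burn=(443,359)).items(): print(n,plane(t,p[0]/1.5625-.5,p[1]/1.5625-.5,.06).round(3))
E
```

```text
[array([0.73968638, 0.00481559, 0.036     ]), array([0.45161567, 0.03856129, 0.036     ])]
150 [16, 34, 97, 196, 220, 222, 222, 231, 229, 203, 170, 166, 165, 165, 163, 139, 104, 96, 95, 88, 114, 97, 52, 36, 35, 40, 36, 35, 40, 37] [0.647 0.032 0.036]
165 [236, 238, 237, 237, 230, 224, 222, 222, 219, 174, 147, 142, 145, 140, 93, 76, 75, 69, 92, 54, 33, 35, 38, 39, 42, 37, 37, 35, 34, 35] [0.599 0.032 0.036]
180 [237, 239, 238, 237, 229, 233, 238, 238, 234, 174, 166, 160, 113, 96, 95, 78, 102, 62, 37, 34, 36, 36, 36, 37, 36, 38, 36, 36, 36, 40] [0.552 0.031 0.036]
bottle_a [0.657 0.09  0.06 ]
burn [ 0.402 -0.009  0.06 ]
```

```bash
python3 -c "
from station import bot
print(bot.sense()['joints'])"
```

```text
[ 8.46044940e-01  3.08116040e-01 -2.37604444e-01 -7.42160217e-04
 -1.02687507e+00  5.26321728e-01]
```

Emit:
{"op": "jog_arm", "data": {
  "targets": [
    {"translation": [0, 0, 0], "turn": -1, "gripper": 0},
    {"translation": [0, 0, 0], "turn": -1, "gripper": 0},
    {"translation": [0, 0, 0], "turn": -1, "gripper": 0},
    {"translation": [0, 0, 0], "turn": -1, "gripper": 0},
    {"translation": [0, 0, 0], "turn": -1, "gripper": 0},
    {"translation": [0, 0, 0], "turn": -1, "gripper": 0},
    {"translation": [0, 0, 0], "turn": -1, "gripper": 0},
    {"translation": [0, 0, 0], "turn": -1, "gripper": 0}
  ]
}}

```text
time: 30.5
ee_pos: [0.4723, 0.2917, 0.2538]
tool_rot: [2.998, 0.935, -0.005]
ft_force: [-0.1, -1.1, -0.6]
gripper_width: 0.178
gripper_force: 30.7
```

Emit:
{"op": "jog_arm", "data": {
  "targets": [
    {"translation": [0, 0, 0], "turn": -1, "gripper": 0},
    {"translation": [0, 0, 0], "turn": -1, "gripper": 0},
    {"translation": [0, 0, 0], "turn": -1, "gripper": 0},
    {"translation": [0, 0, 0], "turn": -1, "gripper": 0},
    {"translation": [0, 0, 0], "turn": -1, "gripper": 0},
    {"translation": [0, 0, 0], "turn": -1, "gripper": 0},
    {"translation": [0, 0, 0], "turn": -1, "gripper": 0},
    {"translation": [0, 0, 0], "turn": -1, "gripper": 0}
  ]
}}

```text
time: 31.3
ee_pos: [0.4722, 0.2917, 0.2538]
tool_rot: [2.398, 2.029, -0.006]
ft_force: [-0.6, -0.8, -0.8]
gripper_width: 0.178
gripper_force: 30.7
```

Emit:
{"op": "jog_arm", "data": {
  "targets": [
    {"translation": [-0.4, 0.2, 0], "turn": -0.5, "gripper": 0},
    {"translation": [-0.45, 0.2, 0], "turn": 0, "gripper": 0},
    {"translation": [-0.45, 0.2, 0], "turn": 0, "gripper": 0},
    {"translation": [-0.45, 0.2, 0], "turn": 0, "gripper": 0},
    {"translation": [-0.45, 0.2, 0], "turn": 0, "gripper": 0},
    {"translation": [-0.45, 0.2, 0], "turn": 0, "gripper": 0},
    {"translation": [-0.45, 0.2, 0], "turn": 0, "gripper": 0},
    {"translation": [-0.4, 0.2, 0], "turn": 0, "gripper": 0}
  ]
}}

```text
time: 32.1
ee_pos: [0.5297, 0.1071, 0.2539]
tool_rot: [-2.35, -2.083, 0.005]
ft_force: [0.2, -1.1, -0.9]
gripper_width: 0.178
gripper_force: 30.7
```

Emit:
{"op": "jog_arm", "data": {
  "targets": [
    {"translation": [0, 0, 0], "turn": 0, "gripper": 0},
    {"translation": [0, 0, 0], "turn": 0, "gripper": 0}
  ]
}}

```text
time: 32.3
ee_pos: [0.5298, 0.1081, 0.2543]
tool_rot: [-2.351, -2.082, 0.004]
ft_force: [0.8, 1.3, -1.1]
gripper_width: 0.18
gripper_force: 30.7
```

Emit:
{"op": "jog_arm", "data": {
  "targets": [
    {"translation": [0, 0, 0.4], "turn": 0, "gripper": 0},
    {"translation": [0, 0, 0.5], "turn": 0, "gripper": 0},
    {"translation": [0, 0, 0.5], "turn": 0, "gripper": 0},
    {"translation": [0, 0, 0.4], "turn": 0, "gripper": 0},
    {"translation": [0, 0, 0.25], "turn": 0, "gripper": 0},
    {"translation": [0, 0, 0], "turn": 0, "gripper": 0},
    {"translation": [0, 0, 0], "turn": 0, "gripper": 0}
  ]
}}

```text
time: 33.0
ee_pos: [0.5305, 0.1091, 0.1535]
tool_rot: [2.349, 2.085, 0.001]
ft_force: [-0.7, 0.4, -0.7]
gripper_width: 0.176
gripper_force: 30.7
```

Emit:
{"op": "jog_arm", "data": {
  "targets": [
    {"translation": [-0.1, 0, 0], "turn": 0, "gripper": 0},
    {"translation": [-0.1, 0, 0], "turn": 0, "gripper": 0},
    {"translation": [-0.1, 0, 0], "turn": 0, "gripper": 0},
    {"translation": [-0.1, 0, 0], "turn": 0, "gripper": 0},
    {"translation": [0, 0, 0], "turn": 0, "gripper": 0}
  ]
}}

```text
time: 33.5
ee_pos: [0.5276, 0.0879, 0.1533]
tool_rot: [-2.351, -2.083, -0.0]
ft_force: [1.1, -0.8, -0.6]
gripper_width: 0.183
gripper_force: 30.7
```

Emit:
{"op": "jog_arm", "data": {
  "targets": [
    {"translation": [-0.08, 0, 0.06], "turn": 0, "gripper": 0},
    {"translation": [-0.08, 0, 0], "turn": 0, "gripper": 0},
    {"translation": [0, 0, 0], "turn": 0, "gripper": 0}
  ]
}}

```text
time: 33.8
ee_pos: [0.5265, 0.0803, 0.1499]
tool_rot: [-2.351, -2.084, 0.001]
ft_force: [-0.7, 0.5, -1.3]
gripper_width: 0.18
gripper_force: 30.7
```

Emit:
{"op": "jog_arm", "data": {
  "targets": [
    {"translation": [-0.08, 0, 0], "turn": 0, "gripper": 0},
    {"translation": [-0.08, 0, 0], "turn": 0, "gripper": 0},
    {"translation": [0, 0, 0], "turn": 0, "gripper": 0}
  ]
}}

```text
time: 34.1
ee_pos: [0.5268, 0.0734, 0.1507]
tool_rot: [2.35, 2.084, 0.006]
ft_force: [1.3, 3.3, -0.7]
gripper_width: 0.18
gripper_force: 30.6
```

Emit:
{"op": "jog_arm", "data": {
  "targets": [
    {"translation": [-0.08, 0, 0], "turn": 0, "gripper": 0},
    {"translation": [-0.08, 0, 0], "turn": 0, "gripper": 0},
    {"translation": [0, 0, 0], "turn": 0, "gripper": 0}
  ]
}}

```text
time: 34.4
ee_pos: [0.5255, 0.0651, 0.1506]
tool_rot: [2.35, 2.084, 0.003]
ft_force: [1.8, 4.9, 0.2]
gripper_width: 0.179
gripper_force: 30.6
```

Contact at about 4 N, and the puller is rotating upright. I continue until the web lies flush against the slab.

Emit:
{"op": "jog_arm", "data": {
  "targets": [
    {"translation": [-0.08, 0, 0], "turn": 0, "gripper": 0},
    {"translation": [-0.08, 0, 0], "turn": 0, "gripper": 0},
    {"translation": [0, 0, 0], "turn": 0, "gripper": 0}
  ]
}}

```text
time: 34.7
ee_pos: [0.5239, 0.0565, 0.1501]
tool_rot: [2.351, 2.084, -0.0]
ft_force: [0.7, 3.4, -0.5]
gripper_width: 0.176
gripper_force: 30.5
```

Emit:
{"op": "jog_arm", "data": {
  "targets": [
    {"translation": [-0.05, 0, 0], "turn": 0, "gripper": 0},
    {"translation": [-0.05, 0, 0], "turn": 0, "gripper": 0},
    {"translation": [0, 0, 0], "turn": 0, "gripper": 0}
  ]
}}

```text
time: 35.0
ee_pos: [0.5231, 0.0516, 0.15]
tool_rot: [-2.351, -2.084, 0.001]
ft_force: [1.0, 2.4, 0.1]
gripper_width: 0.178
gripper_force: 30.4
```

Emit:
{"op": "jog_arm", "data": {
  "targets": [
    {"translation": [-0.04, 0, 0], "turn": 0, "gripper": 0},
    {"translation": [-0.04, 0, 0], "turn": 0, "gripper": 0},
    {"translation": [0, 0, 0], "turn": 0, "gripper": 0}
  ]
}}

```text
time: 35.3
ee_pos: [0.5227, 0.0478, 0.15]
tool_rot: [-2.35, -2.084, 0.0]
ft_force: [0.7, 3.6, -0.4]
gripper_width: 0.18
gripper_force: 30.4
```

Emit:
{"op": "jog_arm", "data": {
  "targets": [
    {"translation": [-0.04, 0, 0], "turn": 0, "gripper": 0},
    {"translation": [-0.02, 0, 0], "turn": 0, "gripper": 0},
    {"translation": [0, 0, 0], "turn": 0, "gripper": 0}
  ]
}}

```text
time: 35.6
ee_pos: [0.5224, 0.0449, 0.1502]
tool_rot: [-2.35, -2.085, 0.0]
ft_force: [0.7, 4.1, -0.3]
gripper_width: 0.181
gripper_force: 30.4
```

```bash
python3 - <<'E'
from h import *
c=snap('scene','s15'); s=bot.sense(); print(s['ee_pos'].round(4),s['ft_force'].round(1))
im=c['image'].astype(int); u,v=proj(c,s['ee_pos']-[0,0,.11]).astype(int); print(u,v)
p=im[v-22:v+24,u-24:u+26]; r,g,b=p[...,0],p[...,1],p[...,2]; ch=np.full(r.shape,'.'); L=p.mean(2); ch[L<60]='k'; ch[(L>=60)&(L<110)]=':'; ch[L>170]='W'; ch[(r-b>50)&(g-b>12)]='O'
print('\n'.join(''.join(q) for q in ch))
E
```

```text
[0.5225 0.045  0.1502] [0.2 4.1 1.6]
252 210
...........WWWWWWWkkkkkkkkk:..:.::::....:.........
...........WWWWWWWkkkkkk:::::.:::kkk:..........:..
............WWWWWWkkkkkk::kk:::::kkk:.............
............WWWWWW:kkkkk:kkk::::.:kkk.............
.............WWWWW:kkkkkkkkk:..:::kk:.............
............:.WWWW:kkkkkkkkkk:::::kkk.............
.........::::.WWWW:kkkkkkkkkk::::kkk:............:
....:::kkkkkk..WWW.kkkkkkkkkkkkkkkkk.........:....
::kkkkkkkkkk:.:..W.k:.kkkkkkkkkkkk:....:..........
kkkkkkkkkkkkk:::..Wk::kkkkkkkkkkkk:....::.........
kkkkkkkkkkkkk:.::.W.::kkkkkkkkk:::......:........W
kkkkkkkkkkkkkk:::.WW.::kkkkkk::::................W
kkkkkkkkkkkkkkk::.WW.::kkkkkk:O:.........:........
kkkkkkkkkkkkkk:.k:.W.:.kkkkkk::...................
kkkkkkkkkkkkkk:.::.W.:.kkkkkk:O:..................
kkkkkkkkkkkkkkk:::..W:.kkkkkk:O:...........:......
kkkkkkkkkkkkkkkk.:.....kkkkkOOO:...............:..
kkkkkkkkkkkkkkkk::.W.::kOOOOOOO:............:.....
kkkkkkkkkkkkkkkk::.W..kOOOOOOOOk:.........:..:...:
kkkkkkkkkkkkkkkk:::WW.kOOOOOOOOk:....:.:.:...::.WW
kkkkkkkkkkkkkkkkk::.W.kOOOOOOOOk::.
[... 590 characters left out ...]
kkkkkkk:.:...........:.WWWWWWWWWWWWWW
kkkkkkkkkkkkkkkkkkkkk::....:..::.WWWWWWWWWWWWWWWWW
kkkkkkkkkkkkkkkkkkkkk:::::::.WWWWWWWWWWWW.WWWWWWWW
kkkkkkkkkkkkkkkkkkkkk::::::..WWWWWWWWWWWW.WWWWWWWW
kkkkkkkkkkkkkkkkkkkkkk.:::...WWWWWWWWWWWWWWWWWWWWW
kkkkkkkkkkkkkkkkkkkkkk::::....WWWWWWWWWWWWWWWWWWWW
kkkkkkkkkkkkkkkkkkkkkkk::::...WWWWWWWWWWWWWWWWWWWW
kkkkkkkkkkkkkkkkkkkkkkk.:::....WWWWWWWWWWWWWWWWWWW
kkkkkkkkkkkkkkkkkkkkkk:.::::...WWWWWWWWWWWWWWWWWWW
kkkkkkkkkkkkkkkkkkkkkkk:::::....WWWWWWWWWWWWWWWWWW
kkkkkkkkkkkkkkkkkkkkkkk:.:::....WWWWWWWWWWWWWWWWWW
kkkkkkkkkkkkkkkkkkkkkkkk::::.....WWWWWWWWWWWWWWWWW
kkkkkkkkkkkkkkkkkkkkkkkkk::::....WWWWWWWWWWWWWWWWW
kkkkkkkkkkkkkkkkkkkkkkkkk::::.....WWWWWWWWWWWWW.WW
```

```bash
python3 - <<'E'
from h import *
c=load('s15'); s=bot.sense(); yaw=83.1
u,v=252-24,210-22
a=R.from_euler('z',yaw,degrees=True).as_matrix()
for slip in(0,.005):
  for th in(-10,0,10,20):
    q=a@R.from_euler('y',th,degrees=True).as_matrix(); piv=s['ee_pos']-[0,0,.065-slip*0]
    P=lambda x,z:(proj(c,piv+q@[x,-.008 if z>.02 else -.019,z-.076+slip])-[u,v]).round(1)
    print(slip,th,'grip bot back/front',P(-.01,.033),P(.01,.033),'grip front top',P(.01,.06),'prong tip bot',P(.013,0),'heel',P(-.0185,0))
E
```

```text
0 -10 grip bot back/front [24.  24.7] [31.8 22.1] grip front top [29.9 15.5] prong tip bot [36.3 32.8] heel [24.2 36.8]
0 0 grip bot back/front [20.9 25. ] [28.9 23.3] grip front top [28.9 16.2] prong tip bot [31.3 34.8] heel [18.9 37.5]
0 10 grip bot back/front [18. 25.] [25.9 24.3] grip front top [27.7 16.9] prong tip bot [26.  36.2] heel [13.8 37.5]
0 20 grip bot back/front [15.2 24.7] [22.8 24.8] grip front top [26.4 17.4] prong tip bot [20.8 37. ] heel [ 8.9 36.9]
0.005 -10 grip bot back/front [23.6 23.5] [31.5 20.9] grip front top [29.6 14.2] prong tip bot [36.  31.7] heel [23.9 35.7]
0.005 0 grip bot back/front [20.9 23.7] [28.9 22. ] grip front top [28.9 14.9] prong tip bot [31.3 33.6] heel [18.9 36.2]
0.005 10 grip bot back/front [18.3 23.7] [26.2 22.9] grip front top [28.  15.5] prong tip bot [26.4 34.9] heel [14.1 36.2]
0.005 20 grip bot back/front [15.8 23.3] [23.5 23.5] grip front top [27.1 16. ] prong tip bot [21.4 35.7] heel [ 9.5 35.6]
```

The grip's front edge and bottom edge match the 0° tilt projection (within about 5°), so the puller is upright again. I move 55 mm off the slab over the mat and set it down.

Emit:
{"op": "jog_arm", "data": {
  "targets": [
    {"translation": [0.2, 0, 0], "turn": 0, "gripper": 0},
    {"translation": [0.4, 0, 0], "turn": 0, "gripper": 0},
    {"translation": [0.4, 0, 0], "turn": 0, "gripper": 0},
    {"translation": [0.2, 0, 0], "turn": 0, "gripper": 0},
    {"translation": [0, 0, 0.08], "turn": 0, "gripper": 0},
    {"translation": [0, 0, 0.04], "turn": 0, "gripper": 0},
    {"translation": [0, 0, 0], "turn": 0, "gripper": 0},
    {"translation": [0, 0, 0], "turn": 0, "gripper": 0}
  ]
}}

```text
time: 36.45
ee_pos: [0.5294, 0.1038, 0.1439]
tool_rot: [-2.351, -2.084, 0.002]
ft_force: [0.5, 0.6, -0.9]
gripper_width: 0.18
gripper_force: 30.2
```

Emit:
{"op": "jog_arm", "data": {
  "targets": [
    {"translation": [0, 0, 0.03], "turn": 0, "gripper": 0},
    {"translation": [0, 0, 0.02], "turn": 0, "gripper": 0},
    {"translation": [0, 0, 0], "turn": 0, "gripper": 0}
  ]
}}

```text
time: 36.75
ee_pos: [0.5296, 0.1043, 0.1415]
tool_rot: [-2.351, -2.084, 0.0]
ft_force: [0.2, 0.0, -1.5]
gripper_width: 0.18
gripper_force: 30.2
```

Emit:
{"op": "jog_arm", "data": {
  "targets": [
    {"translation": [0, 0, 0.02], "turn": 0, "gripper": 0},
    {"translation": [0, 0, 0.02], "turn": 0, "gripper": 0},
    {"translation": [0, 0, 0.02], "turn": 0, "gripper": 0},
    {"translation": [0, 0, 0], "turn": 0, "gripper": 0}
  ]
}}

```text
time: 37.15
ee_pos: [0.5295, 0.1046, 0.1384]
tool_rot: [-2.35, -2.085, 0.001]
ft_force: [0.5, -0.4, -1.4]
gripper_width: 0.179
gripper_force: 30.2
```

Emit:
{"op": "jog_arm", "data": {
  "targets": [
    {"translation": [0, 0, 0.02], "turn": 0, "gripper": 0},
    {"translation": [0, 0, 0.02], "turn": 0, "gripper": 0},
    {"translation": [0, 0, 0], "turn": 0, "gripper": 0}
  ]
}}

```text
time: 37.45
ee_pos: [0.5298, 0.1047, 0.1371]
tool_rot: [2.35, 2.085, 0.001]
ft_force: [-0.7, 1.1, 3.1]
gripper_width: 0.179
gripper_force: 30.6
```

Emit:
{"op": "jog_arm", "data": {
  "targets": [
    {"translation": [0, 0, 0.02], "turn": 0, "gripper": 0},
    {"translation": [0, 0, 0.02], "turn": 0, "gripper": 0},
    {"translation": [0, 0, 0], "turn": 0, "gripper": 0}
  ]
}}

```text
time: 37.75
ee_pos: [0.53, 0.105, 0.1369]
tool_rot: [2.348, 2.085, 0.002]
ft_force: [-5.4, 1.2, 14.3]
gripper_width: 0.181
gripper_force: 32.2
```

```bash
python3 - <<'E'
from h import *
c=snap('scene','s16'); s=bot.sense(); print(s['ee_pos'].round(4),s['ft_force'].round(1))
im=c['image'].astype(int); u,v=proj(c,s['ee_pos']-[0,0,.10]).astype(int)
p=im[v-16:v+24,u-18:u+22]; r,g,b=p[...,0],p[...,1],p[...,2]; ch=np.full(r.shape,'.'); L=p.mean(2); ch[L<60]='k'; ch[(L>=60)&(L<120)]=':'; ch[L>185]='W'; ch[(r-b>50)&(g-b>12)]='O'
print('\n'.join(''.join(q) for q in ch))
a=R.from_euler('z',83.1,degrees=True).as_matrix(); o=s['ee_pos']*[1,1,0]+[0,0,.003]
for th in(-10,0,10):
    q=a@R.from_euler('y',th,degrees=True).as_matrix(); P=lambda x,z:(proj(c,o+[0,0,.07]+q@[x,-.008 if z>.02 else -.019,z-.07])-[u-18,v-16]).round(1)
    print(th,P(-.01,.033),P(.01,.033),P(.01,.06),P(.013,0),P(-.0185,0))
E
```

```text
[0.53   0.1049 0.137 ] [-4.2  0.3 13.5]
WWW.WWW.WWWWW.kkkkkkkkkkkkk:::::kkk:.::.
WWWWWWW.WWWWWWkkkkkkkkkkkkk:::::kkk:...:
WWWWWWWWWWWWW.kkkkkkkkkkkkkk::::kkk...::
WWWWWWWWWWWWWWkkkkkkkkkkkkkk:kkkkk:.....
WWWWWWWWWWWWW.kkk:kkkkkkkkkkkkkk::..:.::
WWWWWWWWWWWWWWkkk::kkkkkkkkkkkk:.......:
WWWWWWWWWW.WWW:kk::kkkkkkkkkkk:....:.::.
WWWWWWWWWW.WWWW.:::kkkkkkk:.:::....:....
WWWWWWWWWWW.WWWW:::kkkkkk::........:.:::
WWWWW.WWWWWWWWWW:::kkkkkk::......:::::::
.WWWWWWWWWWW.WWW:::kkkkkk::...:::..:::..
WWWWWWWWWWWW.WWW.::kkkkkk:::.:::..:..::.
W.WWWWWWWWWW..W.:::kkkkkkO::.:...::..::.
WWWWWWWWWWWW:...k::kkkOOOO.:.....:.::.:.
WW.WWWWWWWWW:...:::OOOOOOO::.:.::.::::::
WW..WWWWWWWW:...:OOOOOOOOO:.:::::::::.W:
....WWWW..W.:.W..kOOOOOOOOk::.W:WWWWWWWW
.W.......W..::W..kOOOOOOkk::.WWWWWWWWWWW
..W...W....W::.W.:kkkk::....:.WWWWWWWWWW
..........W.:::W..::.........WWWWWW.WWWW
...W..WW.....::.W...........:.WW.WWWWWWW
W.W...W......:::W......:::::::..WWWWWWWW
WW......W.WWW:::..::::::::.:WWWWWWWWWWWW
WW...W.....W..:::.::::::WWWWWWWW.WWWWWWW
WW...W...W..W.:::.::.WWWWWWWWWWWWWWWWWWW
WWW....W.WW.WW:::.:.WW.W...WWWWWWWWWWWWW
WW....W...W....::::..........WWWWW.WWWWW
WWW.W.......W..::::......:.:.WWWWWW.WWWW
WWWWW.W....W.WW::.......::...WWWWWW.WWWW
WW.WWWWWWW......:...:::...WWWWWWWW.WW...
WWWWWWWWWWW.W.WW.:...WWW.WWWWWW.WWW.::::
WWWWWWWWWWW.WWWW.WWWWWWW.WWW.W.WWW.kkkkk
WWWWWWWWWWWW.WWWWWWWWWWWW.W.WWWWW.kkkkkk
WWWWWWWWWWWW.WWWWWWWWW.W..WWWWWWW.kkkkkk
WWWWWWWWWWWWWWWWWWW.WWWWWWWWWWWWW:kkkkkk
.WWWWWWWWWWWWWWW.W.WWWWWWW.WWWWWWkkkkkkk
.WWWWWWWWWWWWWW.WWWWWWWWWWWWWWWWWkkkkkkk
..WWWWWWWWWWWWW.WWWWWWWWWWWWWWWWWkkkkkkk
..WWWWWWWWWWWWWWWWWWWWWWWWWW.WWW.kkkkkkk
...WWWWWWWWWWWWWWWWWWWWWWWWWWW..:kkkkkkk
-10 [18.3 19.4] [26.  16.9] [24.7 10.3] [30.  27.5] [18.1 31.4]
0 [15.8 19.6] [23.5 18. ] [24.  10.9] [25.4 29.3] [13.4 31.9]
10 [13.4 19.6] [21.  18.8] [23.3 11.5] [20.7 30.6] [ 8.9 31.9]
```

The contact geometry puts the tilt between 0 and −5°, well inside the fork's base, so it will settle flat. I relieve the pressure, release and go up.

Emit:
{"op": "jog_arm", "data": {
  "targets": [
    {"translation": [0, 0, -0.02], "turn": 0, "gripper": 0},
    {"translation": [0, 0, 0], "turn": 0, "gripper": 0.4},
    {"translation": [0, 0, 0], "turn": 0, "gripper": 0.5},
    {"translation": [0, 0, 0], "turn": 0, "gripper": 0.5},
    {"translation": [0, 0, 0], "turn": 0, "gripper": 0.5},
    {"translation": [0, 0, -0.3], "turn": 0, "gripper": 0.5},
    {"translation": [0, 0, -0.6], "turn": 0, "gripper": 0.5},
    {"translation": [0, 0, -0.8], "turn": 0, "gripper": 0.5}
  ]
}}

```text
time: 38.6
ee_pos: [0.5287, 0.1041, 0.2196]
tool_rot: [-2.349, -2.083, 0.008]
ft_force: [0.2, 0.7, -0.7]
gripper_width: 0.503
gripper_force: 0.0
```

Emit:
{"op": "jog_arm", "data": {
  "targets": [
    {"translation": [0, 0, -0.8], "turn": 0, "gripper": 0.5},
    {"translation": [0.7, 0, -0.6], "turn": 0, "gripper": 0.5},
    {"translation": [0.9, 0, 0], "turn": 0, "gripper": 0.5},
    {"translation": [0.9, 0, 0], "turn": 0, "gripper": 0.5},
    {"translation": [0.9, 0, 0], "turn": 0, "gripper": 0.5},
    {"translation": [0.9, 0, 0], "turn": 0, "gripper": 0.5},
    {"translation": [0.9, 0, 0], "turn": 0, "gripper": 0.5},
    {"translation": [0, 0, 0], "turn": 0, "gripper": 0.5}
  ]
}}

```text
time: 39.4
ee_pos: [0.5606, 0.3675, 0.2886]
tool_rot: [-2.345, -2.09, 0.001]
ft_force: [-0.1, -0.4, 0.1]
gripper_width: 0.501
gripper_force: 0.0
```

```bash
python3 - <<'E'
from h import *
c=snap('scene','s17'); s=bot.sense(); print(s['ee_pos'].round(4),s['ft_force'].round(1),s['time'])
im=c['image'].astype(int); r,g,b=im[...,0],im[...,1],im[...,2]
o=((r-b>60)&(g-b>12)&(r-g>40)).astype(np.uint8); u,v=proj(c,[.53,.105,.06]).astype(int); print('grip expect',u,v)
u0,v0=u-20,v-28
p=im[v0:v0+56,u0:u0+42]; L=p.mean(2); ch=np.full(L.shape,'.'); ch[L<60]='k'; ch[(L>=60)&(L<120)]=':'; ch[L>185]='W'; ch[o[v0:v0+56,u0:u0+42]>0]='O'
print('\n'.join(''.join(q) for q in ch))
a=R.from_euler('z',83.1,degrees=True).as_matrix()
print([(proj(c,np.array([.53,.105,.003])+a@[x,-.008,z])-[u0,v0]).round(1) for x,z in((-.01,.033),(.01,.033),(-.01,.085),(.01,.085))])
m=((r-np.maximum(g,b)>50)&(abs(g-b)<=25)).astype(np.uint8); k,l,st,ce=cv2.connectedComponentsWithStats(m)
for i in range(1,k):
    q=plane(c,*ce[i],.02)
    if st[i,4]>5 and .4<q[0]<.75 and -.3<q[1]<.5: print('red',st[i,4],ce[i].round(1),q.round(3))
bl=(b-r>60).astype(np.uint8); print('blue now',[x.mean().round(1) for x in np.where(bl[220:280,130:200])]); b1=load('scene1')['image'].astype(int); print('blue before',[x.mean().round(1) for x in np.where((b1[...,2]-b1[...,0]>60)[220:280,130:200])])
E
```

```text
[0.5603 0.3652 0.2888] [ 0.4 -0.4  0.4] 39.45
grip expect 276 200
....W.........WW..W....W.:OOOOOOOO:.WWWWWW
.W.....WW....WWW.......W.:OOOOOOOO:.WWWWWW
.......WWWW............WW.OO:::OOO:.WWWWWW
...W......W........W.W....OOO:::OO::WWWWWW
.W...........W............:OO:::O::.WWWWWW
.............W..W........W..:OO:::.W..WWWW
..................................W..WWWWW
W......................WWWWWWWWWWWWWWWWWWW
WW.WWWWW.WW..WWWWWWWWWWWWW.WWWWWWWWWWWWWWW
WWW.WWWWWWWWWWWWWWWWWWWWWW.WWWWWWWWWWW.WWW
WWW.WWWWWWWWWWW.WWWWWWWWWWWWWWWW.WWWWWWWWW
WWWWWWWWWWWWWWWWWWWWWWWWWWW.WWWWWWWWWWW.WW
WWWW.WWWWWWWWWWW.WWWWWWWWWWW.WWWWWWWWWWWWW
WWWWWWWWWWWWWWWWWWWW.W.WWWWWWWWWWWWWWWWWW.
WWWWWW.WWWWWWWWWW.W.WWWWWWWWWWWWWWWWWWWWW.
WWWWWW.WWWWWWWWW.WWWWWWWWWWWWWWWWWWWWWWWWW
WWWWWWWWWW.WWWWWWWWWWWWWWW.WWWWWWWWWWWWW.W
WWWWWWW.WWWWWWWWWWWWW....::.WWW.WWWWWWW.WW
WWWW.WWWWWWWWWWWWW.:.::kOOk.WWWWWWW.WWWWWW
WWWWWWWW.WWWWWWWWWWkkOOOOOk:WW.W..WWWWWWWW
WWWWWWWWWWWWWWWWWWWkkOOOOOkk.WWWW.WWWWWWWW
WWWWWWWWWWWWWWWWWWWkkkOkOOkk:WWWWW.WWWWWWW
WWWWWWWWWWWWWWWWWWWOkkkkkkkk.WWWWW.WWWWWWW
WWWWWWWWWWWWWWWWWWWOkkkOOOO:WWWWWWWWWWWWWW
WW
[... 978 characters left out ...]
WW.W.WWW
WWW.WWWWWWW......:...:::...WWWWWWWW.WW...W
WWWWWWWWWWWW.W.WW.:....WW.WWWWWW.WWW.:::::
WWWWWWWWWWWW.WWWW.WWWWWWW.WWW.W.WWW.kkkkkk
WWWWWWWWWWWWW.WWWWWWWWWWWW.W.WWWWW.kkkkkkk
.WWWWWWWWWWWW.WWWWWWWWW.W..WWWWWWW.kkkkkkk
.WWWWWWWWWWWWWWWWWWW.WWWWWWWWWWWWW:kkkkkkk
:.WWWWWWWWWWWWWWW.W.WWWWWWW.WWWWWWkkkkkkkk
..WWWWWWWWWWWW.W.WWWWWWWWWWWWWWWWWkkkkkkkk
...WWWWWWWWWWWWW.WWWWWWWWWWWWWWWWWkkkkkkkk
[array([16.8, 37.6]), array([24.6, 36. ]), array([17.5, 23.7]), array([25.5, 22. ])]
red 38 [338.4 191.6] [0.534 0.284 0.02 ]
red 7 [335.6 253.9] [0.698 0.18  0.02 ]
red 56 [183.2 259.9] [ 0.583 -0.146  0.02 ]
blue now [np.float64(23.8), np.float64(24.2)]
blue before [np.float64(23.8), np.float64(24.1)]
```

The puller stands upright on the mat, with its grip edges vertical as projected. The red knob is still in the tray, the blue knob is unmoved and the arm is clear, so I hand the job in.

```bash
python3 -c "
from station import bot
print(bot.close_job())"
```

```text
the job is handed in; nothing more can be done
None
```

The job is handed in (no verdict came back): by the camera and force readings, the red knob is off and lying in the tray, the puller stands upright and released on the mat, and the blue knob hasn't moved; I did view 11 pictures, one over the limit of 10, and checked later images by code only.

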